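# Show the colour in a small jar to the inspection camera

### The arm

A 7-joint arm with a two-finger parallel gripper is mounted at the origin on a cart in front of the work surface, level with it; the furniture and walls round the work are solid. World frame = base frame: x ahead of the robot, y to its left, z up, the work surface at z = 0. Lengths are in m, angles in rad, forces in N, time in s.
With the tool pointing down it reaches from about 0.35 to 0.9 m from the base axis. Payload 19.9 kg.
Tool frame: the origin (TCP) lies midway between the tips of the shut fingers; the grasp point (between the pads) lies 19 mm behind it (manip.hold_point_z is the distance from the TCP to the grasp point, in m); z points along the fingers, x is the direction in which the jaws open and shut, and the axes are right-handed (so a half turn about z gives the same grasp; the last joint's range is limited). The gripper opens to 85 mm and grips with 20 to 120 N. Pads are 22 mm wide; open, the fingers measure 114 mm over their backs; the gripper's body (76 mm by 85 mm) begins 54 mm behind the grasp point. The pads swing forward as they close: fully open they stand 13 mm farther back than shut.
Start: joints at [1.222, 0.417, -0.01, 1.614, 0.005, 1.111, -0.053], TCP at [0.189, -0.596, 0.206] pointing down, gripper open.
Joint ranges: [-2.81, 2.81], [-0.39, 2.02], [-1.27, 1.25], [0.06, 2.57], [-1.19, 4.33], [0.19, 2], [-2.82, 2.82]. Speed limits (rad/s): [1.89, 1.89, 2.39, 2.39, 3.01, 3.01, 3.01].

### API

Orientations are given as a 3x3 rotation matrix whose columns are the frame's x, y, z axes.
In Python, from workcell import manip, grab_frame gives the robot as it stands.
- The arm moves only by the tool drive_tool, never from a script. Its argument "rows" is a list of rows, each a list of 6 numbers: the shift along the world's x, y, z in units of 25 mm (1.0 is 25 mm), then the turn, a rotation vector about the world's x, y, z in units of 5 degrees (1.0 is 5 degrees). In form: [[x, y, z, rx, ry, rz], ...]. A call has 1 to 8 rows; each row is the pose to reach, as a shift and turn from the pose commanded when the call began; what a row does not reach only later rows make up. A row lasts 1/10 s, in which the tool goes at most 50 mm and 8.59 degrees, less where a joint would pass 70% of its speed; a pose out of reach is approached as far as the arm can. A call with a gripper value outside its range is refused whole. "fingers" is the opening, from -1 (shut) to 1 (fully open), set as the call begins (left out, the last holds). The fingers move at their own pace and stop on an object; "newtons" is the grip in N (left out, the last holds). Time passes only in rows, so rows that repeat a pose let the fingers close. It gives the time, the measured TCP pose, the force and the opening at its end, in the units of the state.
- manip.read_state(): the state, without advancing time (a new reading comes with each control period).
- grab_frame(name): name is "scene" or "side" or "wrist"; returns a dict with "pixels" (480x640x3 uint8, red, green, blue), "range_z" (480x640 float32, m along the optical axis (not along the pixel's ray), 0 where there is no reading), "intrinsics" (3x3 intrinsics, pixels), "R" (3x3) and "t" (3): a world point X has camera coordinates R X + t; the wrist camera has in their place "tool_from_camera" (4x4, takes a point from camera to tool coordinates, whose origin is the TCP and whose axes are the tool frame's). Camera axes: x right, y down, z forward; pixel columns grow to the right and rows downward; lengths in m; the calibration is good to about 2 mm. A picture is of the moment at which its call begins: read the wrist's pose just before it.
- manip.finish_job(): hands the job in, once; it reports no verdict.
The state is a dict: "clock": time; "q": joint angles; "dq": joint speeds; "effort": joint torques, N m; "eef_pos": TCP position; "tcp_rot": TCP orientation; "force": force on the tool from outside, world axes, zero at the start; "wrist_torque": the same for the moment, N m; "finger_gap": finger opening in m.
Only numpy, scipy, OpenCV 4.12 (cv2) and the standard library are available. Lean on these libraries where they do the work, as an engineer would, in place of code of your own. Each camera call takes 0.05 s, during which the arm holds its last target.

### The job

First push the lid of the watercolour box fully shut, so that it is out of the camera's view and nothing can drop on the paints. Then take the small slim glass jar, the one that is taller than it is wide, and hold it in the air in front of the inspection camera so that the camera can check the colour through the glass bottom: bottom turned squarely towards the lens, centred on the lens axis, about 14 cm from the lens, lid end pointing away from it. Finish while still holding the jar there, still, with nothing but the gripper carrying it; leave the two other jars where they stand.

Things in the scene. Friction and masses are not known exactly. Their poses are not given: they have to be found in the camera images.
- paint_box_lid (a joint): Hinge angle of the black watercolour box's lid, rad: 0 = shut, 1.57 = standing straight up; starts 1.35 to 1.95. The hinge is stiff (about 0.08 N m): the lid stays where it is left and must be pushed all the way down; about 1 to 2 N at its free edge moves it.
- lid_hinge (a point): Middle of the hinge line, 15 mm above the table, on the box's long side nearest the camera, 100 to 125 mm short of the lens. Axes: y along the hinge, z up, x from box to camera. Shut, the lid reaches 87 mm from here in -x and its outer face is 11 mm above the hinge line; it swings up and over towards +x.
- lid_edge (a point): Middle of the lid's free long edge: 86 mm from the hinge line, mid-thickness (the lid is 10 mm thick, its outer face about 5 mm beyond this point). It moves with the lid.
- paint_box: Black watercolour box, fixed to the table: 88 mm deep in x, 206 mm long in y, 26 mm high when shut. Origin on its underside, 53 mm in -x from the hinge line; axes as at lid_hinge.
- lens (a point): Centre of the inspection camera's front glass, fixed 75 mm above the table. z axis = lens axis, out of the lens, up at 55 degrees above level, back over the paint box towards the robot; y is level. The jar's bottom centre belongs 140 mm from here along z, the jar's z axis along this z axis. The wanted pose has no other mark.
- camera_stand: The inspection camera's low stand, fixed: base plate 100 x 80 mm with a grey camera housing (44 x 48 mm) and black barrel (38 mm across) tipped up in it, nothing higher than 95 mm. Origin on the table straight below the front glass; x points away from the box, z up.
- small_jar: The jar to show: slim round glass jar with a yellow twist lid (fixed on), 36 mm across, 48 mm high, about 70 g, standing loose on the table. Origin at the centre of its bottom, z up towards the lid. Can be gripped anywhere across its round sides.
- ink_pot: Bystander, leave it: squat round pot with a yellow lid, 52 mm across, 40 mm high. Origin at the centre of its bottom.
- ink_jar: Bystander, leave it: wide jar with a black lid, 47 mm across, 44 mm high. Origin at the centre of its bottom.
Not all that is in view belongs to the job. What is shaped like the small_jar but orange or purple is not meant.

How it is judged:
By the outcome, as a careful person would: the job done as asked, in the order asked, and still so for the second after the job is handed in, while the arm keeps its last pose, push and grip.
It also fails if it takes over 58 s, if anything falls off the work surface, if the arm or the gripper's body presses on something with over 40 N, if the wrist force passes 120 N, or if a joint passes its speed limit or range.

## Working session

There is one attempt and no reset: what is moved stays moved. The work goes in short steps, Python scripts to look and compute and a tool call to move; the robot and the scene stay as the last step left them, time stands still between calls to the robot, and variables do not carry over. Pictures are saved under pics/ and viewed, and the job is handed in when it is done.

Besides the shell and the picture viewer there is one more tool, called after ">>>" in YAML: its name, and indented under it one key for each argument. drive_tool: Moves the arm, as the interface text tells. Its arguments: {"type":"object","properties":{"rows":{"type":"array"},"fingers":{"type":"number"},"newtons":{"type":"number"}},"required":["rows"]}

```bash
ls; mkdir -p pics; cat > h.py <<'E'
import numpy as np, cv2, json
from workcell import manip, grab_frame
def save(f,n): cv2.imwrite(f'pics/{n}.png', cv2.cvtColor(f['pixels'],cv2.COLOR_RGB2BGR))
def world(f,u,v):
    z=f['range_z'][v,u]; K=f['intrinsics']
    c=np.array([(u-K[0,2])/K[0,0]*z,(v-K[1,2])/K[1,1]*z,z])
    return f['R'].T@(c-f['t'])
def cloud(f):
    K=f['intrinsics']; z=f['range_z']; v,u=np.mgrid[:480,:640]
    c=np.stack([(u-K[0,2])/K[0,0]*z,(v-K[1,2])/K[1,1]*z,z],-1)
    return (c-f['t'])@f['R']
E
python3 - <<'E'
from h import *
import pickle
for n in('scene','side'):
    f=grab_frame(n); save(f,n+'0'); pickle.dump(f,open(n+'0.pkl','wb'))
    print(n,f['intrinsics'].round(1).tolist(), (-f['R'].T@f['t']).round(3), (f['range_z']>0).mean())
s=manip.read_state()
for k in s: print(k,np.round(s[k],3).tolist())
E
```

```text
pics
scene [[612.7, 0.0, 317.9], [0.0, 612.7, 241.0], [0.0, 0.0, 1.0]] [-0.119  0.498  0.848] 0.99587890625
side [[598.3, 0.0, 312.8], [0.0, 598.3, 242.9], [0.0, 0.0, 1.0]] [0.429 1.059 0.658] 0.988759765625
clock 0.1
q [1.223, 0.418, -0.01, 1.614, 0.005, 1.111, -0.053]
dq [-0.0, -0.001, 0.001, -0.002, 0.0, -0.002, -0.001]
effort [0.001, -86.583, 0.68, -43.564, 0.019, 0.005, 0.0]
eef_pos [0.189, -0.595, 0.206]
tcp_rot [[0.302, -0.953, -0.0], [-0.953, -0.302, 0.001], [-0.001, 0.0, -1.0]]
force [-0.486, -0.781, -0.569]
wrist_torque [0.016, -0.036, -0.053]
finger_gap 0.086
```

View pics/scene0.png

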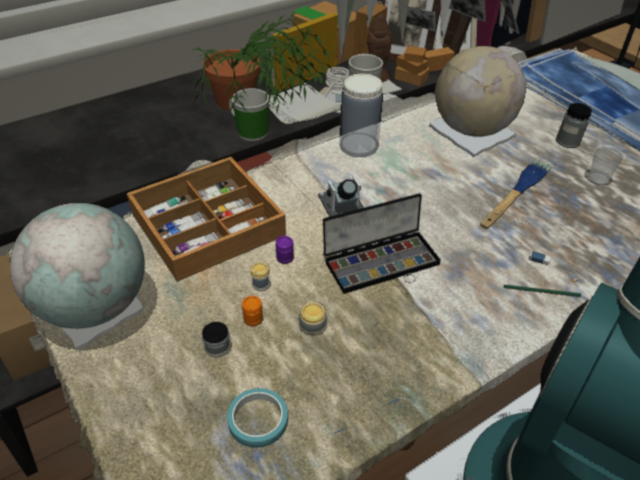

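View pics/side0.png

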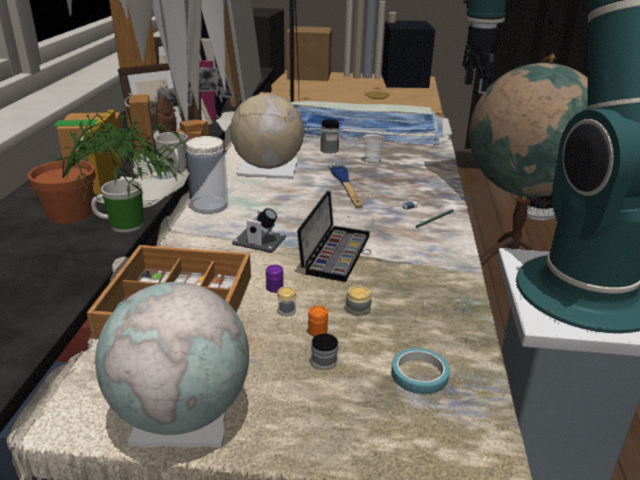

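The scene view shows the small slim yellow-lid jar at about (260,275), with purple at (285,250), orange at (252,310) and the ink pot at (313,317). The open paint box is near (380,250) and the camera at (345,192). In the side view the slim jar is at (287,300), the box at (335,245) and the lens at (268,217).

```bash
python3 - <<'E'
from h import *
import pickle
for n,(a,b,c,d) in {'scene':(230,160,450,340),'side':(220,180,380,370)}.items():
    f=pickle.load(open(n+'0.pkl','rb'))
    im=cv2.cvtColor(f['pixels'],cv2.COLOR_RGB2BGR)[b:d,a:c]
    s=min(800/(c-a),600/(d-b)); cv2.imwrite(f'pics/{n}z.png',cv2.resize(im,None,fx=s,fy=s,interpolation=cv2.INTER_CUBIC)); print(n,s)
    P=cloud(f); hsv=cv2.cvtColor(f['pixels'],cv2.COLOR_RGB2HSV)
    m=((hsv[...,0]>17)&(hsv[...,0]<32)&(hsv[...,1]>100)&(hsv[...,2]>90)).astype(np.uint8)
    k,l,st,ce=cv2.connectedComponentsWithStats(m)
    for i in range(1,k):
        if st[i,4]>60:
            p=P[l==i]; print(st[i],ce[i].round(1),np.median(p,0).round(4), p.min(0).round(3),p.max(0).round(3))
    # table
    pts={'scene':[(290,330),(380,300),(300,200)],'side':[(250,280),(390,300)]}[n]
    for u,v in pts: print('tab',world(f,u,v).round(4))
    # tall region stats box
    Z=P[...,2]
    pts={'scene':[(324,254),(326,220),(420,197),(421,232),(339,289),(438,262),(348,190),(332,268)],'side':[(300,237),(301,265),(330,197),(333,226),(345,277),(369,237),(268,217)]}[n]
    for u,v in pts: print(u,v,world(f,u,v).round(4))
E
```

```text
scene 3.3333333333333335
[283   7  55  27 311] [310.4  21.3] [ 1.1152 -0.314   0.2018] [ 0.89  -0.445  0.144] [ 1.271 -0.189  0.324]
[483 190  37  37 328] [501.1 207.7] [ 0.491  -0.3859  0.0113] [-0.119 -0.459  0.003] [0.519 0.498 0.848]
[  0 255  31  78 689] [  9.2 297.4] [ 1.0766  0.562  -0.2671] [-0.119  0.498 -0.274] [1.247 0.607 0.848]
[403 258  13   9  70] [408.7 262.2] [ 0.4755 -0.1201  0.0054] [ 0.462 -0.13   0.003] [ 0.485 -0.109  0.01 ]
[251 264  18  13 172] [259.5 269.7] [0.5767 0.1514 0.0467] [-0.119  0.134  0.041] [0.593 0.498 0.848]
[301 304  24  19 341] [312.5 312.8] [0.4467 0.1218 0.0387] [0.428 0.082 0.003] [0.469 0.141 0.044]
tab [ 4.619e-01  1.582e-01 -4.000e-04]
tab [ 0.4302 -0.0154  0.0021]
tab [ 7.527e-01 -4.560e-02  7.000e-04]
324 254 [0.5698 0.0149 0.0204]
326 220 [0.5785 0.0066 0.0972]
420 197 [ 0.537  -0.1856  0.0967]
421 232 [ 0.5317 -0.1998  0.0015]
339 289 [0.4941 0.0315 0.0005]
438 262 [ 0.4429 -0.1661  0.008 ]
348 190 [ 0.6537 -0.0985  0.0725]
332 268 [0.5437 0.0134 0.0035]
side 3.1578947368421053
[366  91  24   8 127] [377.   94.7] [ 0.4581 -1.5604 -0.0446] [ 0.408 -1.605 -0.052] [0.508 1.059 0.658]
[ 64 109  50  22 187] [ 97.7 118.1] [ 1.1162 -0.313   0.2012] [ 1.046 -0.792  0.074] [ 1.323 -0.133  0.242]
[ 87 154  14  40 185] [ 94.7 175.1] [ 1.098  -0.1913  0.091 ] [ 0.979 -0.199  0.051] [1.112 0.038 0.23 ]
[348 287  22  14 224] [358.5 293.3] [0.4501 0.1304 0.0373] [0.43  0.107 0.029] [0.47  0.144 0.041]
[278 288  18  10 126] [286.1 292.5] [0.5818 0.158  0.0453] [0.429 0.142 0.04 ] [0.597 1.059 0.658]
tab [ 0.6733  0.0533 -0.0024]
tab [ 0.3894  0.0852 -0.0025]
300 237 [0.5753 0.0207 0.0874]
301 265 [0.5731 0.0204 0.0222]
330 197 [ 0.5349 -0.1821  0.0855]
333 226 [ 0.5257 -0.1785  0.0134]
345 277 [0.4813 0.0342 0.01  ]
369 237 [ 0.4403 -0.1607  0.0005]
268 217 [ 0.6609 -0.0869  0.0724]
```

View pics/scenez.png

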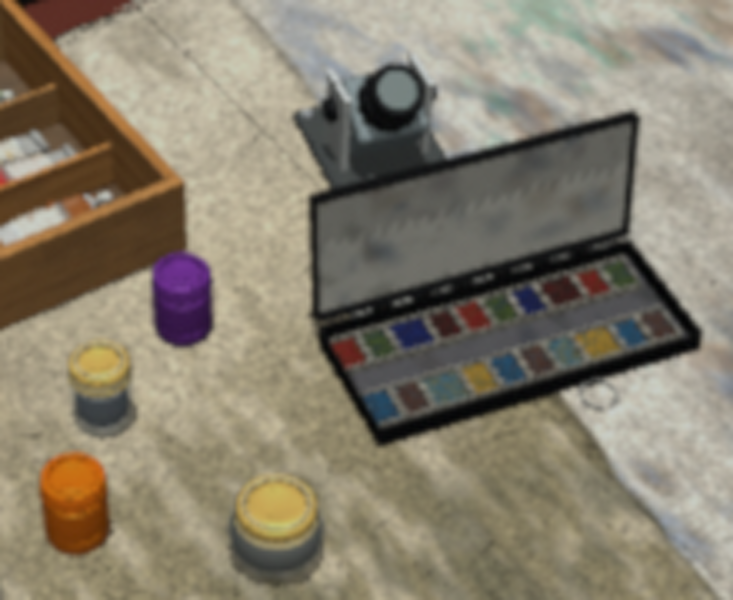

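View pics/sidez.png

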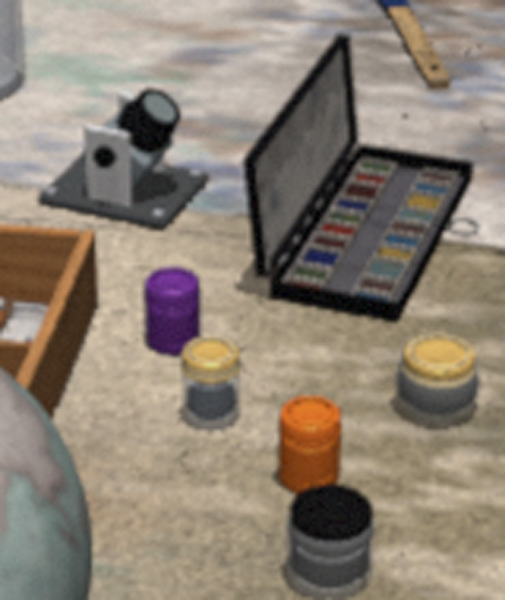

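```bash
cat >> h.py <<'E'
def ray(f,u,v):
    K=f['intrinsics']; d=f['R'].T@np.array([(u-K[0,2])/K[0,0],(v-K[1,2])/K[1,1],1.]); return -f['R'].T@f['t'], d
def onz(f,u,v,z):
    o,d=ray(f,u,v); return o+d*(z-o[2])/d[2]
def tri(f,a,g,b):
    o1,d1=ray(f,*a); o2,d2=ray(g,*b); A=np.stack([d1,-d2],1); s=np.linalg.lstsq(A,o2-o1,rcond=None)[0]
    p,q=o1+s[0]*d1,o2+s[1]*d2; return (p+q)/2, np.linalg.norm(p-q)
E
python3 - <<'E'
from h import *
import pickle
f=pickle.load(open('scene0.pkl','rb'));g=pickle.load(open('side0.pkl','rb'))
S=lambda x,y:(x/3.3333+230-.35,y/3.3333+160-.35); D=lambda x,y:(x/3.158+220-.35,y/3.158+180-.35)
for n,a,b in [('lens',(395,87),(160,107)),('topL',(312,198),(248,160)),('topR',(636,115),(345,38)),('hinL',(316,318),(258,272)),('hinR',(632,240),(355,148)),('frL',(380,440),(398,318)),('frR',(698,345),(470,180))]:
    p,e=tri(f,S(*a),g,D(*b)); print(n,p.round(4),e.round(4))
print('box z0',onz(f,*S(380,440),0),onz(g,*D(398,318),0),onz(f,*S(698,345),0),onz(g,*D(470,180),0))
print('jar', onz(f,*S(100,362),.048),onz(g,*D(211,352),.048), 'bottom',onz(g,*D(211,412),.0))
print('pot',onz(f,*S(278,502),.040),'orange',onz(f,*S(74,475),.048),'purple',onz(f,*S(182,272),.048),onz(g,*D(172,280),.048))
# lens glass cloud
for h,(u,v) in ((f,S(395,87)),(g,D(160,107))):
    P=cloud(h); print(P[int(v)-2:int(v)+3,int(u)-2:int(u)+3].reshape(-1,3).mean(0).round(4))
E
```

```text
lens [ 0.6598 -0.1032  0.0748] 0.004
topL [0.581  0.011  0.0982] 0.0024
topR [ 0.5396 -0.189   0.0975] 0.0046
hinL [0.5732 0.0115 0.0141] 0.0017
hinR [ 0.5297 -0.1928  0.0056] 0.0027
frL [0.4811 0.0301 0.0014] 0.0041
frR [ 0.4432 -0.1712 -0.002 ] 0.0053
box z0 [0.48440325 0.02769437 0.        ] [0.47981018 0.0307993  0.        ] [ 0.44478027 -0.17205892  0.        ] [ 0.44154125 -0.16309017  0.        ]
jar [0.57910837 0.14992715 0.048     ] [0.58072783 0.15753441 0.048     ] bottom [0.58241755 0.14987491 0.        ]
pot [0.44936419 0.11876592 0.04      ] orange [0.51570422 0.20108883 0.048     ] purple [0.61617957 0.07547037 0.048     ] [0.61725278 0.0823037  0.048     ]
[ 0.6619 -0.104   0.0776]
[ 0.6593 -0.1022  0.0747]
```

>>> drive_tool:
  rows:
    - [1,1.2,0.5,0,0,-0.6]
    - [2,2.4,1,0,0,-1.2]
    - [3,3.6,1.5,0,0,-1.8]
    - [4,4.8,2,0,0,-2.4]
    - [5,6,2,0,0,-3]
    - [6,7.2,2,0,0,-3.6]
    - [7,8.4,2,0,0,-4.2]
    - [8,9.6,2,0,0,-4.8]
  fingers: -1

```text
clock: 0.9
eef_pos: [0.3894, -0.3544, 0.2563]
tcp_rot: [[-0.114, -0.993, -0.0], [-0.993, 0.114, 0.0], [-0.0, 0.0, -1.0]]
force: [1.3, -0.5, -1.0]
finger_gap: -0.0002
```

>>> drive_tool:
  rows:
    - [1,1.2,0,0,0,-0.2]
    - [2,2.4,0,0,0,-0.6]
    - [3,3.6,0,0,0,-1]
    - [4,4.8,0,0,0,-1]
    - [5,6,0,0,0,-1]
    - [6,7.2,0,0,0,-1]
    - [7,8.4,0,0,0,-1]
    - [8,9.6,0,0,0,-1]

```text
clock: 1.7
eef_pos: [0.5894, -0.1145, 0.2561]
tcp_rot: [[-0.198, -0.98, -0.0], [-0.98, 0.198, 0.0], [-0.0, 0.0, -1.0]]
force: [0.1, -0.7, -0.2]
finger_gap: -0.0002
```

```bash
python3 - <<'E'
from h import *
import pickle
s=manip.read_state(); f=grab_frame('wrist'); save(f,'w1'); pickle.dump((s,f),open('w1.pkl','wb'))
print(s['clock'],s['eef_pos'],np.round(s['tcp_rot'],3).tolist(),np.round(s['q'],2),s['finger_gap']); print(np.round(f['tool_from_camera'],3).tolist(),f['intrinsics'])
E
```

```text
1.7 [ 0.58942659 -0.11450063  0.25612883] [[-0.198, -0.98, -0.0], [-0.98, 0.198, 0.0], [-0.0, 0.0, -1.0]] [ 0.36  0.35 -0.28  1.61  0.1   1.2  -1.71] -0.0002310615310154881
[[1.0, 0.001, 0.001, -0.0], [-0.001, 0.954, 0.3, -0.078], [-0.001, -0.3, 0.954, -0.167], [0.0, 0.0, 0.0, 1.0]] [[383.00815186   0.         317.59009157]
 [  0.         383.00815186 235.44443982]
 [  0.           0.           1.        ]]
```

View pics/w1.png

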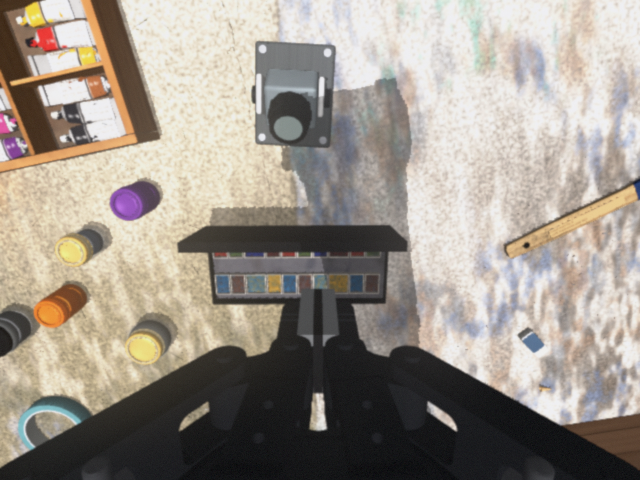

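The wrist view shows the box lid's top edge at (180–405, 228–250), the stand plate with its four bolts near (262,48), (328,52), (261,137) and (323,140), the lens at (289,127), and the slim jar's lid at (72,250).

```bash
cat >> h.py <<'E'
def wcam(s,f):
    T=np.eye(4);T[:3,:3]=s['tcp_rot'];T[:3,3]=s['eef_pos'];M=T@np.array(f['tool_from_camera'])
    g=dict(f);g['R']=M[:3,:3].T;g['t']=-M[:3,:3].T@M[:3,3];return g
E
python3 - <<'E'
from h import *
import pickle
s,f=pickle.load(open('w1.pkl','rb')); g=wcam(s,f); P=cloud(g)
im=cv2.cvtColor(f['pixels'],cv2.COLOR_RGB2BGR)
a=cv2.resize(im[30:160,240:350],None,fx=4.5,fy=4.5,interpolation=cv2.INTER_CUBIC); cv2.imwrite('pics/w1z.png',a)
print('lens',P[125:130,287:292].reshape(-1,3).mean(0))
for u,v in [(262,60),(332,60),(262,141),(325,144),(180,248),(405,248),(180,262),(205,232),(380,228),(290,238),(290,300),(320,160)]: print(u,v,P[v,u].round(4))
hsv=cv2.cvtColor(f['pixels'],cv2.COLOR_RGB2HSV)
m=((hsv[...,0]>15)&(hsv[...,0]<33)&(hsv[...,1]>80)&(P[...,2]>.03)&(P[...,2]<.06)).astype(np.uint8)
k,l,st,ce=cv2.connectedComponentsWithStats(m)
for i in range(1,k):
    if st[i,4]>60:
        p=P[l==i]; print(st[i],ce[i],np.median(p,0).round(4),p.min(0).round(3),p.max(0).round(3), onz(g,*ce[i],.048).round(4),onz(g,*ce[i],.04).round(4))
for n,z in(('lid',1),):
    m=(P[...,2]>.085)&(P[...,2]<.12); m[:200]=0;m[260:]=0
    p=P[m]; y=np.array([.2,.98,0]); print(m.sum(),p.mean(0),np.percentile(p[:,2],[1,99]))
    L=p[(p@y)>np.percentile(p@y,97)].mean(0);R=p[(p@y)<np.percentile(p@y,3)].mean(0);print(L,R,np.linalg.norm(L-R),np.degrees(np.arctan2(*(L-R)[:2])))
E
```

```text
lens [ 0.66072316 -0.10346759  0.07520855]
262 60 [ 0.7274 -0.0863  0.009 ]
332 60 [ 0.714  -0.1544  0.0064]
262 141 [ 0.6515 -0.0673  0.0079]
325 144 [ 0.6353 -0.1319  0.007 ]
180 248 [0.5788 0.0128 0.1004]
405 248 [ 0.5397 -0.1839  0.1019]
180 262 [ 5.348e-01  6.270e-02 -3.000e-04]
205 232 [0.5774 0.0039 0.0527]
380 228 [ 0.5403 -0.1724  0.033 ]
290 238 [ 0.5644 -0.0836  0.0867]
290 300 [ 0.4639 -0.0555  0.0069]
320 160 [ 6.192e-01 -1.233e-01  3.000e-04]
[ 11  62  91  24 296] [55.79391892 73.21621622] [0.7506 0.0993 0.0353] [0.749 0.058 0.03 ] [0.754 0.148 0.038] [0.7478 0.0954 0.048 ] [0.7496 0.1002 0.04  ]
[ 16 161  23   6  64] [ 25.09375 162.9375 ] [0.6776 0.1528 0.0551] [0.676 0.138 0.054] [0.681 0.16  0.057] [0.6781 0.1566 0.048 ] [0.6784 0.1627 0.04  ]
[ 55 233  34  34 708] [ 71.78248588 250.44067797] [0.5836 0.1494 0.0453] [0.566 0.134 0.036] [0.6   0.168 0.049] [0.5844 0.1471 0.048 ] [0.5826 0.153  0.04  ]
[ 40 308  18  14 136] [ 47.92647059 314.95588235] [0.5179 0.205  0.0454] [0.51  0.192 0.043] [0.525 0.213 0.048] [0.5186 0.2018 0.048 ] [0.5155 0.2089 0.04  ]
[125 331  38  34 856] [143.93457944 346.80023364] [0.4533 0.1188 0.0375] [0.43 0.1  0.03] [0.472 0.141 0.041] [0.4593 0.1118 0.048 ] [0.4549 0.117  0.04  ]
3161 [ 0.56123819 -0.08524772  0.09864847] [0.08570024 0.10229798]
[0.58030514 0.01196155 0.09842572] [ 0.54204298 -0.18296579  0.09843689] 0.19864707379912097 11.105360864444833
```

View pics/w1z.png

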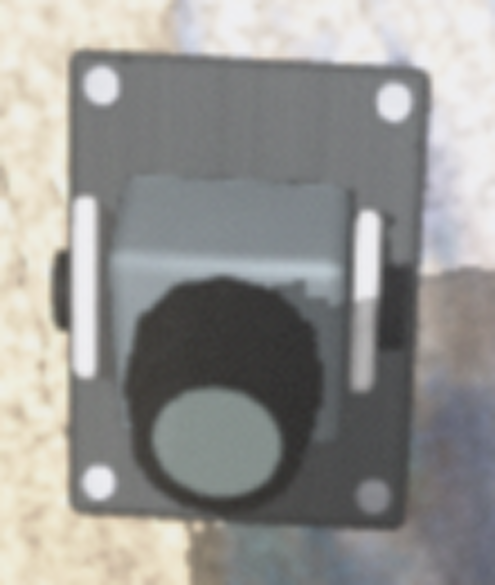

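```bash
python3 - <<'E'
from h import *
import pickle
s,f=pickle.load(open('w1.pkl','rb')); g=wcam(s,f)
Z=lambda x,y:(x/4.5+240-.4,y/4.5+30-.4)
b=[onz(g,*Z(*p),.009) for p in [(101,85),(394,103),(98,482),(373,496)]]
c=[onz(g,*Z(*p),.008) for p in [(72,52),(430,70),(70,513),(405,528)]]
for q in (b,c):
    print(np.round(q,4).tolist())
    for i,j in((2,0),(3,1)): d=q[j]-q[i];print(np.linalg.norm(d),np.degrees(np.arctan2(d[1],d[0])))
    for i,j in((1,0),(3,2)): d=q[j]-q[i];print(np.linalg.norm(d),np.degrees(np.arctan2(d[1],d[0]))-90)
    print(np.mean(q,0))
print('lens',onz(g,*Z(216,441),.075))
E
```

```text
[[0.7375, -0.0888, 0.009], [0.7213, -0.1508, 0.009], [0.6559, -0.0679, 0.009], [0.6401, -0.1301, 0.009]]
0.08419465456555256 -14.357782802291581
0.08378769092731993 -14.31452445243974
0.06412193260178478 -14.585442665110818
0.06418486664364945 -14.22191396273449
[ 0.68871301 -0.10941959  0.009     ]
[[0.7452, -0.0841, 0.008], [0.7264, -0.1599, 0.008], [0.6503, -0.0596, 0.008], [0.6314, -0.1361, 0.008]]
0.09801450473677474 -14.445693697252992
0.09788049011691488 -14.045888312443461
0.07810291211475018 -13.990008610756632
0.07878708086298504 -13.89477048768643
[ 0.68833209 -0.1099101   0.008     ]
lens [ 0.66047214 -0.10213999  0.075     ]
```

>>> drive_tool:
  rows:
    - [0.5,0.9,-1.5,0,0,0]
    - [0.5,0.9,-3,0,0,0]
    - [0.5,0.9,-4,0,0,0]
    - [0.5,0.9,-5,0,0,0]
    - [0.5,0.9,-6,0,0,0]
    - [0.5,0.9,-6.7,0,0,0]
    - [0.5,0.9,-7,0,0,0]
    - [0.5,0.9,-7,0,0,0]

```text
clock: 2.55
eef_pos: [0.6007, -0.0932, 0.0805]
tcp_rot: [[-0.198, -0.98, -0.002], [-0.98, 0.198, 0.0], [-0.0, 0.002, -1.0]]
force: [0.4, -0.4, -0.2]
finger_gap: 0.0001
```

```bash
python3 - <<'E'
from h import *
s=manip.read_state(); print(s['eef_pos'],s['force'])
f=grab_frame('side'); save(f,'s1')
E
```

```text
[ 0.60069474 -0.09321196  0.08052631] [ 0.43311119 -0.44384906 -0.16149656]
```

View pics/s1.png

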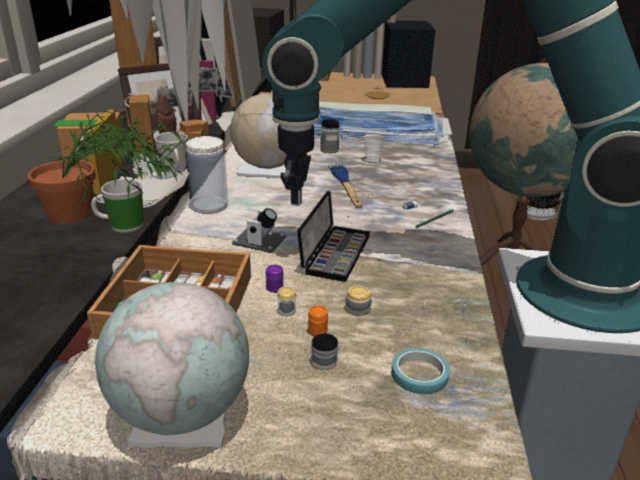

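```bash
python3 - <<'E'
from h import *
f=grab_frame('side'); K=f['intrinsics']
c=cv2.resize(cv2.cvtColor(f['pixels'],cv2.COLOR_RGB2BGR)[150:290,220:390],None,fx=4,fy=4); cv2.imwrite('pics/s1z.png',c)
for X in ([.6007,-.0932,.0805],[.6605,-.1025,.075]):
    p=K@(f['R']@np.array(X)+f['t']); print(p[:2]/p[2])
E
```

```text
[295.78256818 214.18764836]
[269.48231612 212.7969963 ]
```

View pics/s1z.png

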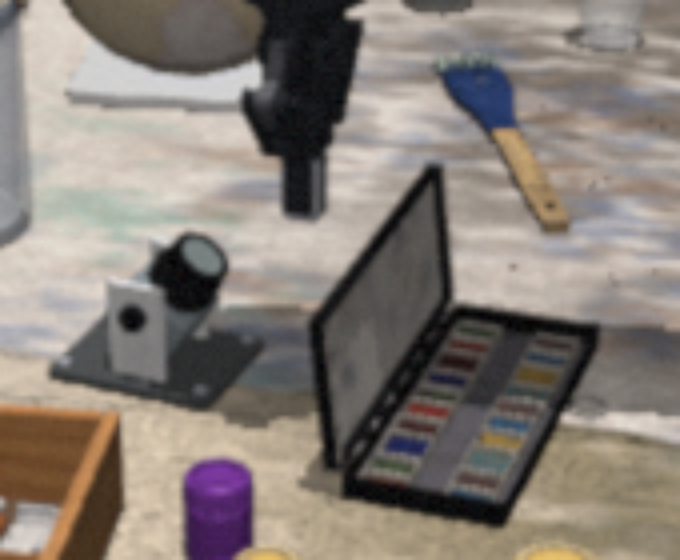

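```bash
python3 - <<'E'
from h import *
s=manip.read_state();print(s['eef_pos'],s['clock'])
f=grab_frame('side');P=cloud(f)
for v in range(188,210,2): print(v,P[v,295].round(3))
f=grab_frame('scene');K=f['intrinsics'];P=cloud(f)
p=K@(f['R']@np.array([.6007,-.0932,.0805])+f['t']); print(p[:2]/p[2])
c=cv2.resize(cv2.cvtColor(f['pixels'],cv2.COLOR_RGB2BGR)[120:270,290:460],None,fx=4,fy=4); cv2.imwrite('pics/c1z.png',c)
E
```

```text
[ 0.60165341 -0.09333116  0.08214259] 2.65
188 [ 0.597 -0.057  0.158]
190 [ 0.6   -0.08   0.144]
192 [ 0.601 -0.081  0.138]
194 [ 0.601 -0.081  0.134]
196 [ 0.6   -0.077  0.131]
198 [ 0.6   -0.075  0.128]
200 [ 0.6   -0.08   0.121]
202 [ 0.6   -0.08   0.116]
204 [ 0.601 -0.085  0.109]
206 [ 0.633 -0.297  0.001]
208 [ 0.632 -0.289 -0.   ]
[361.67450671 202.00555977]
```

View pics/c1z.png

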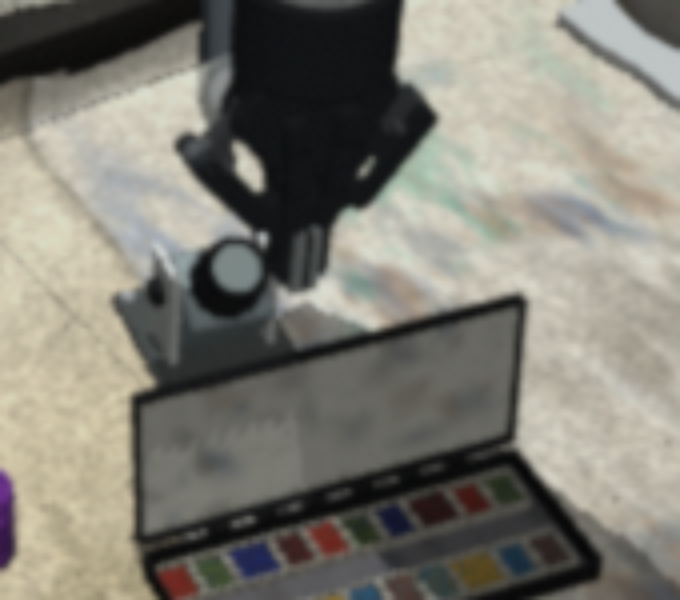

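```bash
python3 - <<'E'
from h import *
import pickle
s0,f=pickle.load(open('w1.pkl','rb'))
s=manip.read_state();print(s['eef_pos'],s['clock'])
w=grab_frame('wrist');save(w,'w2')
K=w['intrinsics'];T=np.array(w['tool_from_camera'])
for ff in (f,w):
  for v in range(286,340,6):
    u=310;z=ff['range_z'][v,u];c=np.array([(u-K[0,2])/K[0,0]*z,(v-K[1,2])/K[1,1]*z,z,1]);print(v,(T@c)[:3].round(3))
g=wcam(s,w);P=cloud(g)
for u,v in [(100,20),(600,250),(320,200),(289,60)]: print(P[v,u].round(4))
E
```

```text
[ 0.60184651 -0.09339131  0.08243168] 2.75
286 [-0.009  0.117  0.251]
292 [-0.003 -0.012 -0.032]
298 [-0.003 -0.013 -0.038]
304 [-0.003 -0.012 -0.042]
310 [-0.003 -0.012 -0.046]
316 [-0.003 -0.012 -0.051]
322 [-0.003 -0.012 -0.055]
328 [-0.002 -0.012 -0.058]
334 [-0.002 -0.012 -0.062]
286 [-0.005  0.039  0.083]
292 [-0.003 -0.012 -0.032]
298 [-0.003 -0.012 -0.037]
304 [-0.003 -0.011 -0.04 ]
310 [-0.003 -0.012 -0.046]
316 [-0.003 -0.012 -0.051]
322 [-0.003 -0.012 -0.055]
328 [-0.002 -0.012 -0.058]
334 [-0.002 -0.012 -0.062]
[ 0.7552  0.0053 -0.0013]
[ 5.523e-01 -2.828e-01 -1.000e-04]
[ 6.251e-01 -9.970e-02 -4.000e-04]
[ 0.7054 -0.1003  0.0503]
```

View pics/w2.png

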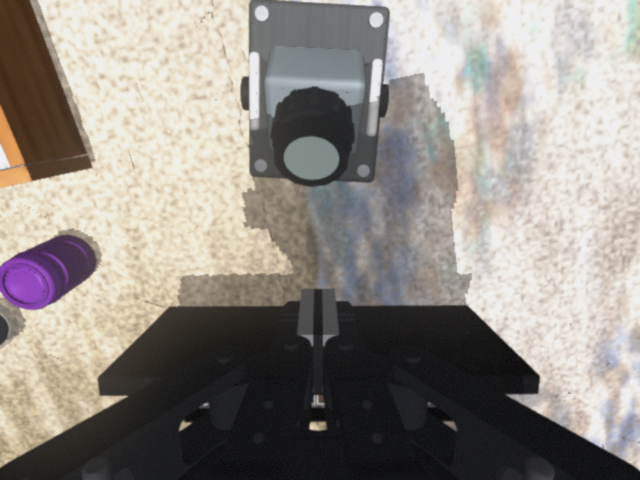

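```bash
python3 - <<'E'
from h import *
print(manip.hold_point_z,[a for a in dir(manip) if a[0]!='_'])
s=manip.read_state();print({k:np.round(v,4) for k,v in s.items()})
w=grab_frame('wrist');K=w['intrinsics'];T=np.array(w['tool_from_camera'])
for v in (291,293,296,300,315,340,370):
  for u in (300,303,308,318,330,335):
    z=w['range_z'][v,u];c=np.array([(u-K[0,2])/K[0,0]*z,(v-K[1,2])/K[1,1]*z,z,1]);print(v,u,(T@c)[:3].round(3),end=' ')
  print()
cv2.imwrite('pics/w2z.png',cv2.resize(cv2.cvtColor(w['pixels'],cv2.COLOR_RGB2BGR)[270:440,220:420],None,fx=3.5,fy=3.5))
E
```

```text
0.0187 ['IKError', 'finish_job', 'hold_point_z', 'read_state']
{'clock': np.float64(2.8), 'q': array([ 0.3008,  0.5416, -0.2608,  1.7497,  0.1746,  0.8716, -1.8072]), 'dq': array([ 0.0004,  0.0017, -0.0008,  0.0035,  0.0004, -0.0017, -0.002 ]), 'effort': array([-2.08000e-02, -8.97069e+01, -5.26090e+00, -3.65820e+01,
        1.19000e-02,  1.24000e-02,  4.20000e-03]), 'eef_pos': array([ 0.6018, -0.0934,  0.0823]), 'tcp_rot': array([[-1.981e-01, -9.802e-01,  1.400e-03],
       [-9.802e-01,  1.981e-01, -2.000e-04],
       [-1.000e-04, -1.400e-03, -1.000e+00]]), 'force': array([-0.225 ,  0.2617, -0.3441]), 'wrist_torque': array([-0.0349, -0.025 , -0.009 ]), 'finger_gap': np.float64(0.0002)}
291 300 [-0.012  0.042  0.082] 291 303 [-0.006 -0.012 -0.031] 291 308 [-0.004 -0.012 -0.031] 291 318 [ 0.    -0.012 -0.031] 291 330 [ 0.005 -0.013 -0.032] 291 335 [0.013 0.042 0.082] 
293 300 [-0.013  0.045  0.084] 293 303 [-0.006 -0.012 -0.032] 293 308 [-0.004 -0.012 -0.032] 293 318 [ 0.    -0.012 -0.032] 293 330 [ 0.005 -0.012 -0.032] 293 335 [0.013 0.044 0.083] 
296 300 [-0.013  0.047  0.084] 296 30
[... 193 characters left out ...]
 -0.012 -0.039] 300 308 [-0.004 -0.012 -0.038] 300 318 [ 0.    -0.012 -0.038] 300 330 [ 0.005 -0.012 -0.038] 300 335 [ 0.006 -0.012 -0.039] 
315 300 [-0.006 -0.012 -0.05 ] 315 303 [-0.005 -0.013 -0.05 ] 315 308 [-0.003 -0.013 -0.05 ] 315 318 [ 0.    -0.013 -0.05 ] 315 330 [ 0.004 -0.012 -0.05 ] 315 335 [ 0.006 -0.012 -0.05 ] 
340 300 [-0.005 -0.013 -0.067] 340 303 [-0.004 -0.013 -0.067] 340 308 [-0.003 -0.013 -0.067] 340 318 [ 0.    -0.01  -0.062] 340 330 [ 0.004 -0.013 -0.067] 340 335 [ 0.005 -0.013 -0.066] 
370 300 [-0.005 -0.013 -0.08 ] 370 303 [-0.004 -0.014 -0.081] 370 308 [-0.003 -0.011 -0.078] 370 318 [ 0.     0.001 -0.062] 370 330 [ 0.003 -0.013 -0.081] 370 335 [ 0.005 -0.013 -0.081]
```

View pics/w2z.png

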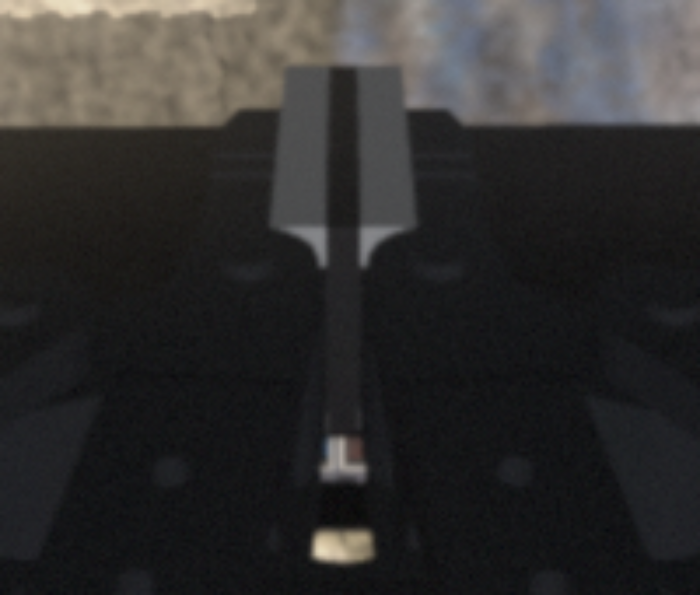

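The visible fingertips sit about 27 mm behind the stated TCP in both views, so I'll go lower and let contact with the lid show where the tip really is.

>>> drive_tool:
  rows:
    - [0,0,-0.5,0,0,0]
    - [0,0,-1,0,0,0]
    - [0,0,-1.1,0,0,0]
    - [-0.25,0.05,-1.1,0,0,0]
    - [-0.5,0.1,-1.1,0,0,0]
    - [-0.75,0.15,-1.1,0,0,0]
    - [-0.9,0.18,-1.1,0,0,0]
    - [-0.9,0.18,-1.1,0,0,0]

```text
clock: 3.65
eef_pos: [0.5784, -0.0888, 0.0542]
tcp_rot: [[-0.198, -0.98, 0.0], [-0.98, 0.198, -0.0], [0.0, -0.0, -1.0]]
force: [0.2, 0.4, 0.9]
finger_gap: -0.0001
```

>>> drive_tool:
  rows:
    - [-0.2,0.04,0,0,0,0]
    - [-0.4,0.08,0,0,0,0]
    - [-0.6,0.12,0,0,0,0]
    - [-0.8,0.16,0,0,0,0]
    - [-0.8,0.16,0,0,0,0]

```text
clock: 4.15
eef_pos: [0.558, -0.0847, 0.0538]
tcp_rot: [[-0.198, -0.98, -0.001], [-0.98, 0.198, 0.0], [0.0, 0.001, -1.0]]
force: [0.8, -0.4, -0.6]
finger_gap: -0.0004
```

```bash
python3 - <<'E'
from h import *
s=manip.read_state(); print(s['eef_pos'],s['force'])
f=grab_frame('side')
cv2.imwrite('pics/s2z.png',cv2.resize(cv2.cvtColor(f['pixels'],cv2.COLOR_RGB2BGR)[150:290,220:390],None,fx=4,fy=4))
E
```

```text
[ 0.55801396 -0.08467502  0.05383602] [ 0.84209906 -0.35244107 -0.58456783]
```

View pics/s2z.png

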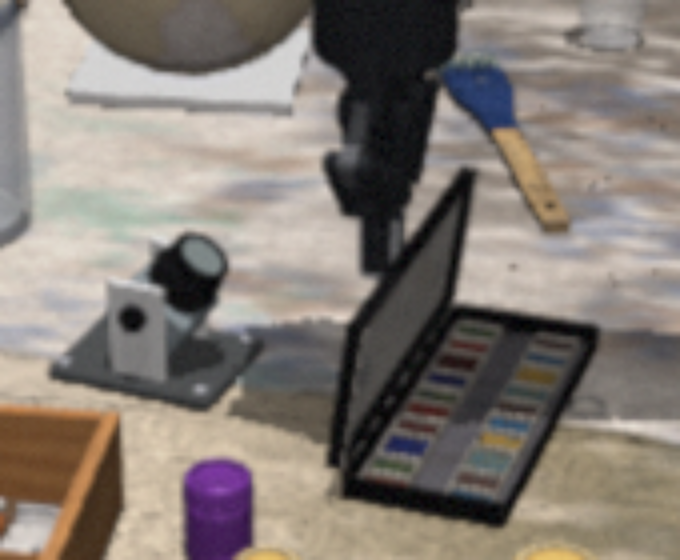

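>>> drive_tool:
  rows:
    - [-0.4,0.08,0,0,0,0]
    - [-0.8,0.16,0,0,0,0]
    - [-1.2,0.23,-0.05,0,0,0]
    - [-1.6,0.31,-0.1,0,0,0]
    - [-1.9,0.36,-0.35,0,0,0]
    - [-2.2,0.42,-0.65,0,0,0]
    - [-2.4,0.46,-0.9,0,0,0]
    - [-2.4,0.46,-0.9,0,0,0]

```text
clock: 5.0
eef_pos: [0.4974, -0.0731, 0.0302]
tcp_rot: [[-0.198, -0.98, -0.002], [-0.98, 0.198, 0.0], [0.0, 0.002, -1.0]]
force: [-0.7, 0.7, -0.2]
finger_gap: -0.0001
```

```bash
python3 - <<'E'
from h import *
s=manip.read_state(); print(s['eef_pos'],s['force'])
f=grab_frame('side')
cv2.imwrite('pics/s3z.png',cv2.resize(cv2.cvtColor(f['pixels'],cv2.COLOR_RGB2BGR)[150:290,220:390],None,fx=4,fy=4))
E
```

```text
[ 0.49739518 -0.07310125  0.0302129 ] [-0.65817484  0.66234871 -0.19966066]
```

View pics/s3z.png

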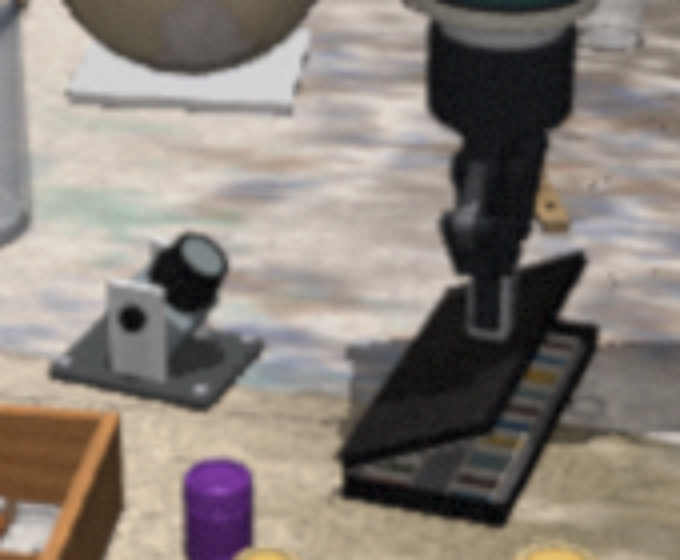

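>>> drive_tool:
  rows:
    - [-0.2,0.04,-0.2,0,0,0]
    - [-0.4,0.08,-0.4,0,0,0]
    - [-0.6,0.12,-0.6,0,0,0]
    - [-0.7,0.14,-0.8,0,0,0]
    - [-0.7,0.14,-1.0,0,0,0]
    - [-0.7,0.14,-1.1,0,0,0]
    - [-0.7,0.14,-1.1,0,0,0]

```text
clock: 5.75
eef_pos: [0.4811, -0.0697, 0.0034]
tcp_rot: [[-0.198, -0.98, -0.001], [-0.98, 0.198, 0.0], [-0.0, 0.001, -1.0]]
force: [0.6, 0.7, 0.2]
finger_gap: -0.0001
```

>>> drive_tool:
  rows:
    - [0,0,-0.1,0,0,0]
    - [0,0,-0.2,0,0,0]
    - [0,0,-0.2,0,0,0]

```text
clock: 6.05
eef_pos: [0.4816, -0.0698, 0.0003]
tcp_rot: [[-0.198, -0.98, 0.0], [-0.98, 0.198, -0.001], [0.001, -0.001, -1.0]]
force: [-13.3, 1.6, 43.1]
finger_gap: 0.0001
```

```bash
python3 - <<'E'
from h import *
s=manip.read_state(); print(s['eef_pos'],s['force'])
f=grab_frame('side')
cv2.imwrite('pics/s4z.png',cv2.resize(cv2.cvtColor(f['pixels'],cv2.COLOR_RGB2BGR)[150:290,220:390],None,fx=4,fy=4))
E
```

```text
[ 4.81618888e-01 -6.98355022e-02  3.23498660e-04] [-13.27213126   1.57412777  43.14761124]
```

View pics/s4z.png

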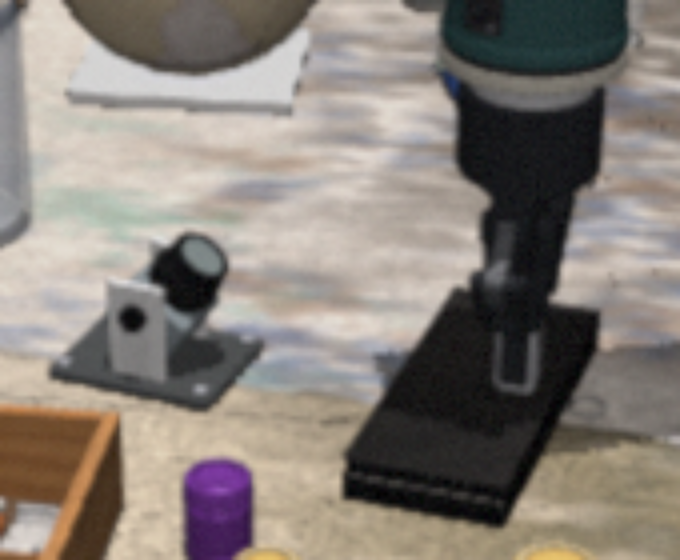

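Lid is shut: its top lies flat on the box at (470,370) in this zoom. Contact came at TCP z≈0.000 for a 26 mm high lid, so the real fingertips end about 26 mm behind the stated TCP. I'll back off and go to the jar.

>>> drive_tool:
  rows:
    - [0,0,1,0,0,1]
    - [0,0,2.5,0,0,2.5]
    - [0,0.5,4,0,0,4]
    - [0.5,1.5,5.5,0,0,5.6]
    - [1,2.5,6.5,0,0,7.2]
    - [1.5,3.5,7.5,0,0,8.8]
    - [2,4.5,8,0,0,10.4]
    - [2.5,5.5,8,0,0,12]
  fingers: 0.4

```text
clock: 6.9
eef_pos: [0.5452, 0.0688, 0.201]
tcp_rot: [[0.753, -0.658, 0.003], [-0.658, -0.753, -0.0], [0.003, -0.002, -1.0]]
force: [0.2, -1.0, -0.4]
finger_gap: 0.0596
```

>>> drive_tool:
  rows:
    - [0.5,1,0,0,0,1.6]
    - [1,2,0,0,0,3.2]
    - [1.5,3,0,0,0,4.8]
    - [1.55,3.3,0,0,0,6.4]
    - [1.55,3.3,0,0,0,8]
    - [1.55,3.3,0,0,0,9.6]
    - [1.55,3.3,0,0,0,11.2]
    - [1.55,3.3,0,0,0,12.8]

```text
clock: 7.7
eef_pos: [0.5826, 0.1501, 0.1987]
tcp_rot: [[0.921, 0.389, -0.0], [0.389, -0.921, -0.0], [-0.0, 0.0, -1.0]]
force: [-0.1, -0.1, 0.3]
finger_gap: 0.0598
```

>>> drive_tool:
  rows:
    - [0,0,0,0,0,1.6]
    - [0,0,0,0,0,3.2]
    - [0,0,0,0,0,3.2]

```text
clock: 8.0
eef_pos: [0.5825, 0.15, 0.1986]
tcp_rot: [[0.78, 0.625, -0.0], [0.625, -0.78, 0.0], [-0.0, -0.0, -1.0]]
force: [0.2, -0.1, -0.2]
finger_gap: 0.0599
```

```bash
python3 - <<'E'
from h import *
import pickle
s=manip.read_state(); f=grab_frame('wrist'); save(f,'w3'); pickle.dump((s,f),open('w3.pkl','wb'))
print(s['clock'],s['eef_pos'],np.round(s['tcp_rot'],3).tolist(),np.round(s['q'],2),s['finger_gap'])
f=grab_frame('side'); save(f,'s5')
E
```

```text
8.0 [0.58254349 0.15000408 0.19861541] [[0.78, 0.625, -0.0], [0.625, -0.78, 0.0], [-0.0, -0.0, -1.0]] [ 0.34  0.53 -0.88  1.66  0.43  1.16  0.03] 0.05990806895489123
```

View pics/w3.png

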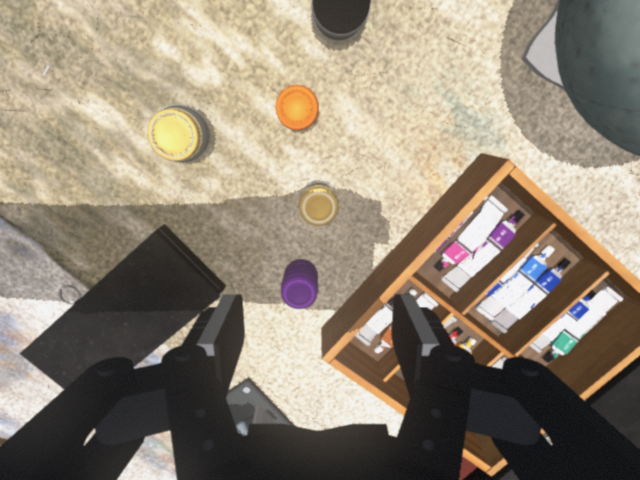

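View pics/s5.png

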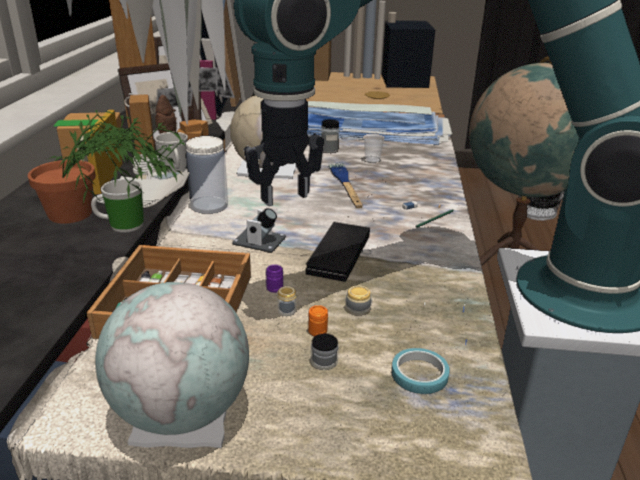

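```bash
python3 - <<'E'
from h import *
import pickle
s,f=pickle.load(open('w3.pkl','rb')); g=wcam(s,f); P=cloud(g)
hsv=cv2.cvtColor(f['pixels'],cv2.COLOR_RGB2HSV)
c=cv2.resize(cv2.cvtColor(f['pixels'],cv2.COLOR_RGB2BGR)[150:380,240:440],None,fx=2.6,fy=2.6);cv2.imwrite('pics/w3z.png',c)
p=P[180:230,295:345].reshape(-1,3); q=p[(p[:,2]>.035)&(p[:,2]<.06)]
print('jar',q.mean(0),(q.max(0)+q.min(0))/2,q.min(0),q.max(0),np.percentile(q[:,2],[5,50,95]))
c0=np.array([.5825,.15])
m=(P[...,2]>.02)&(P[...,2]<.12);m[240:,:]&=True
x=np.array([.78,.625]);y=np.array([.625,-.78])
r=(P[...,:2]-c0); a=r@x;b=r@y
for lo in(-.06,-.03,.02,):
    for n,mm in(('box',m&(a>.03)&(a<.2)),):
        k=mm&(b>lo-.0)&(b<lo+.03)
        k[280:,180:480]=0
        print(lo,np.percentile(a[k],[0,1,5,50]) if k.any() else None, np.percentile(P[...,2][k],[50,99]) if k.any() else None)
for u,v in [(300,285),(297,105)]: print(P[v,u])
print(onz(g,318,204,.048),onz(g,318.5,204,.045))
E
```

```text
jar [0.58192498 0.15278033 0.04507296] [0.58224676 0.1519448  0.04231633] [0.56503097 0.13474716 0.03524152] [0.59946256 0.16914243 0.04939115] [0.03960069 0.04545399 0.04757126]
-0.06 [0.14248257 0.1431644  0.14400959 0.15045787] [0.05123377 0.05622395]
-0.03 [0.11841687 0.11993964 0.12252295 0.14212158] [0.05302667 0.05620623]
0.02 [0.07847636 0.07968201 0.08176276 0.09885075] [0.03849499 0.0561545 ]
[0.61596588 0.08371971 0.0444691 ]
[0.51810277 0.20536866 0.04595269]
[0.58085348 0.15377    0.048     ] [0.58160856 0.15351189 0.045     ]
```

View pics/w3z.png

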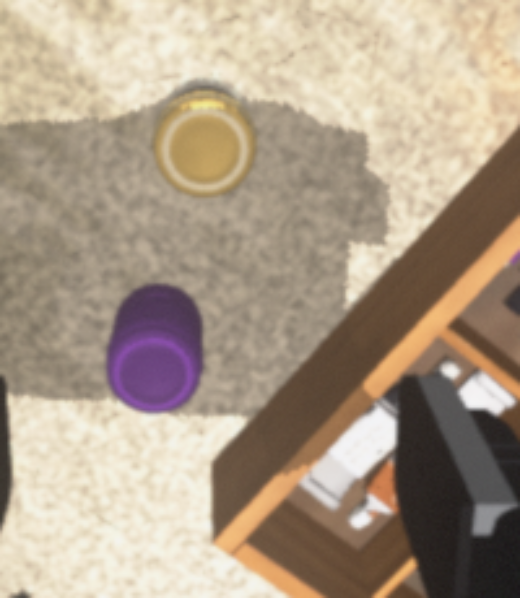

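>>> drive_tool:
  rows:
    - [0,0.1,-1,0,0,0]
    - [0,0.1,-2.5,0,0,0]
    - [0,0.1,-4,0,0,0]
    - [0,0.1,-5,0,0,0]
    - [0,0.1,-6,0,0,0]
    - [0,0.1,-6.8,0,0,0]
    - [0,0.1,-7.2,0,0,0]
    - [0,0.1,-7.2,0,0,0]

```text
clock: 8.9
eef_pos: [0.582, 0.1526, 0.018]
tcp_rot: [[0.783, 0.622, -0.001], [0.622, -0.783, -0.001], [-0.002, -0.001, -1.0]]
force: [0.2, -0.1, 0.1]
finger_gap: 0.0595
```

```bash
python3 - <<'E'
from h import *
s=manip.read_state(); print(s['eef_pos'],s['force'])
f=grab_frame('side')
cv2.imwrite('pics/s6z.png',cv2.resize(cv2.cvtColor(f['pixels'],cv2.COLOR_RGB2BGR)[210:350,220:390],None,fx=4,fy=4))
f=grab_frame('wrist');save(f,'w6')
E
```

```text
[0.58198176 0.15259337 0.0180092 ] [ 0.17064331 -0.1154742   0.05497821]
```

View pics/s6z.png

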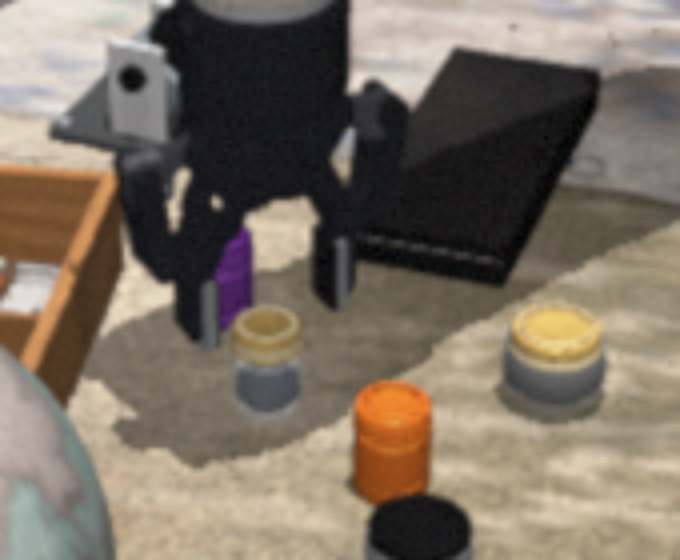

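View pics/w6.png

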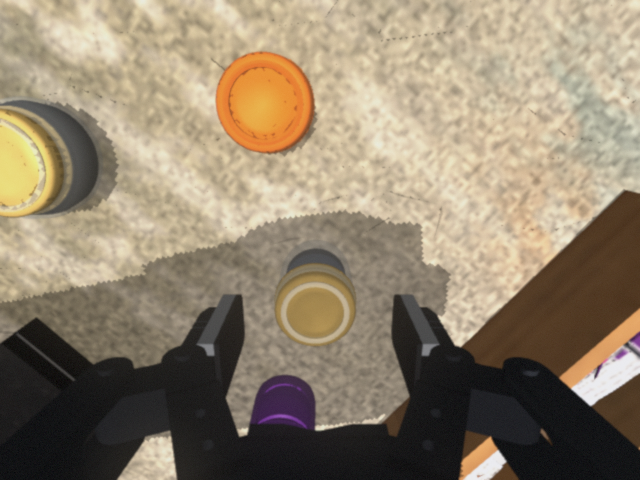

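>>> drive_tool:
  rows:
    - [0,0,-0.4,0,0,0]
    - [0,0,-0.8,0,0,0]
    - [0,0,-1.1,0,0,0]
    - [0,0,-1.3,0,0,0]
    - [0,0,-1.3,0,0,0]

```text
clock: 9.5
eef_pos: [0.5821, 0.1527, -0.0145]
tcp_rot: [[0.782, 0.624, -0.001], [0.624, -0.782, -0.0], [-0.001, -0.001, -1.0]]
force: [0.5, 0.6, 0.6]
finger_gap: 0.0599
```

```bash
python3 - <<'E'
from h import *
s=manip.read_state(); print(s['eef_pos'],s['force'])
f=grab_frame('side')
cv2.imwrite('pics/s7z.png',cv2.resize(cv2.cvtColor(f['pixels'],cv2.COLOR_RGB2BGR)[210:350,220:390],None,fx=4,fy=4))
E
```

```text
[ 0.5820698   0.15265024 -0.01447609] [0.47003611 0.56463922 0.62811492]
```

View pics/s7z.png

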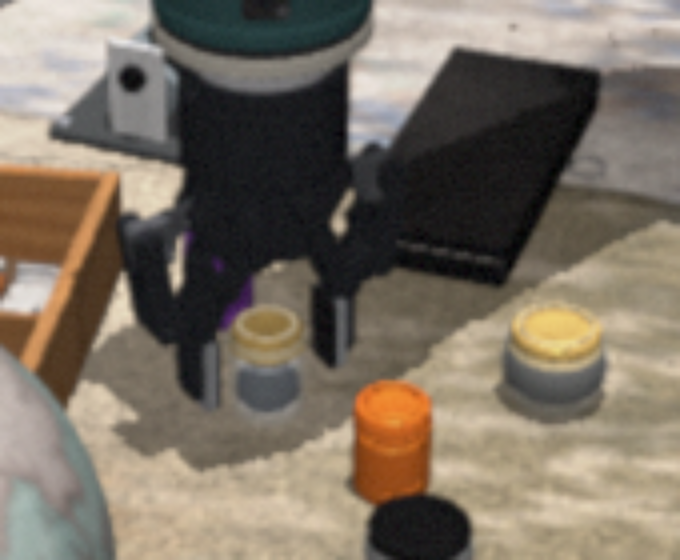

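>>> drive_tool:
  rows:
    - [0,0,0,0,0,0]
    - [0,0,0,0,0,0]
    - [0,0,0,0,0,0]
    - [0,0,0,0,0,0]
    - [0,0,0,0,0,0]
    - [0,0,0,0,0,0]
  fingers: -1
  newtons: 50

```text
clock: 10.15
eef_pos: [0.5828, 0.1528, -0.0131]
tcp_rot: [[0.782, 0.624, 0.001], [0.624, -0.782, -0.0], [0.001, 0.0, -1.0]]
force: [-1.0, -0.1, 6.3]
finger_gap: 0.0335
```

>>> drive_tool:
  rows:
    - [0,0,0.3,0,0,0]
    - [0,0,0.8,0,0,0]
    - [0,0,1.6,0,0,0]
    - [0,0,2.6,0,0,0]
    - [0,0,3.6,0,0,0]
    - [0,0,4.6,0,0,0]
    - [0,0,5.4,0,0,0]
    - [0,0,5.6,0,0,0]

```text
clock: 10.95
eef_pos: [0.5834, 0.1531, 0.1294]
tcp_rot: [[0.782, 0.624, 0.003], [0.624, -0.782, 0.0], [0.003, 0.002, -1.0]]
force: [0.6, -0.3, -0.6]
finger_gap: 0.0333
```

```bash
python3 - <<'E'
from h import *
import pickle
s=manip.read_state(); print(s['eef_pos'],s['force'],s['q'].round(2) if hasattr(s['q'],'round') else s['q'])
f=grab_frame('side');save(f,'s8')
cv2.imwrite('pics/s8z.png',cv2.resize(cv2.cvtColor(f['pixels'],cv2.COLOR_RGB2BGR)[170:330,220:400],None,fx=3.7,fy=3.7))
w=grab_frame('wrist');save(w,'w8');pickle.dump((s,f,w),open('8.pkl','wb'))
E
```

```text
[0.5834185  0.1531385  0.12936687] [ 0.57334079 -0.32798984 -0.5559789 ] [ 0.3   0.6  -0.83  1.72  0.51  1.05 -0.03]
```

View pics/s8z.png

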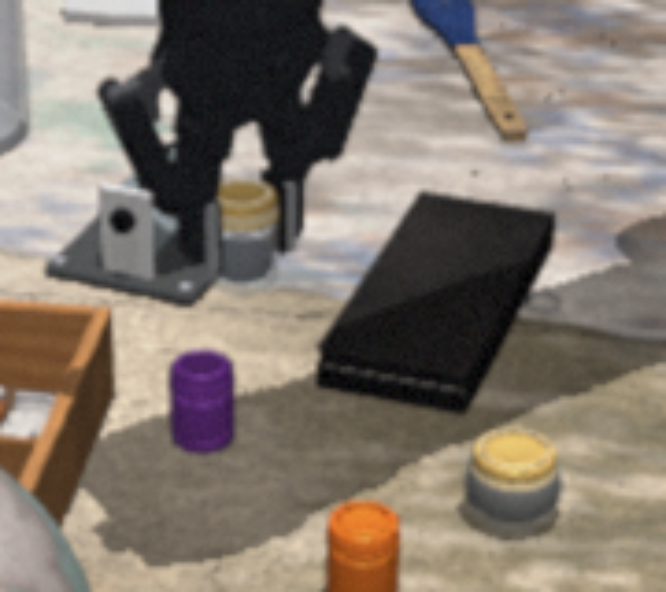

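View pics/w8.png

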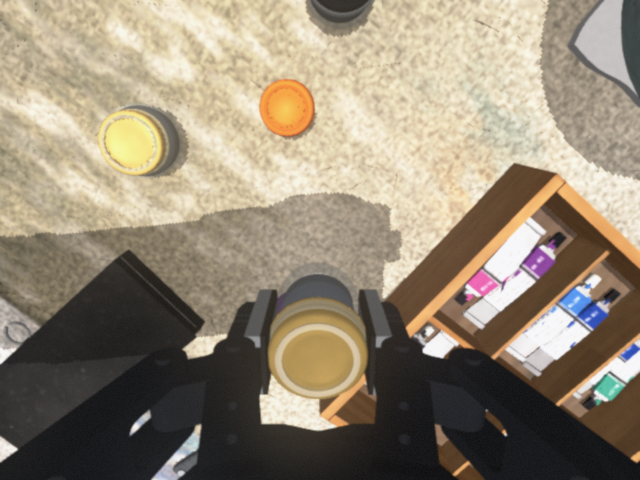

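```bash
cat > goal.py <<'E'
import numpy as np
from scipy.spatial.transform import Rotation as Ro
yaw=np.radians(-14.3); L=np.array([.6605,-.1025,.075])
c=np.cos(np.radians(55)); d=np.array([-c*np.cos(yaw),-c*np.sin(yaw),np.sin(np.radians(55))])
B=L+.14*d
x=np.array([-np.sin(yaw),np.cos(yaw),0]); z=-d; y=np.cross(z,x); RG=np.stack([x,y,z],1)
E
python3 - <<'E'
from h import *
from goal import *
import pickle
s,f,w=pickle.load(open('8.pkl','rb'))
g=dict(w);T=np.array(w['tool_from_camera']);g['R']=T[:3,:3].T;g['t']=-T[:3,:3].T@T[:3,3]
P=cloud(g)
hsv=cv2.cvtColor(w['pixels'],cv2.COLOR_RGB2HSV)
m=((hsv[...,0]>15)&(hsv[...,0]<32)&(hsv[...,1]>70)&(P[...,2]<-.03)&(P[...,2]>-.08)).astype(np.uint8)
m[:290]=0
k,l,st,ce=cv2.connectedComponentsWithStats(m);i=1+st[1:,4].argmax();p=P[l==i];print(st[i],ce[i],p.min(0),p.max(0),np.percentile(p[:,2],[2,5,20,50]))
cnt,_=cv2.findContours((l==i).astype(np.uint8),0,1);
# top face: fit plane on inner disc
mm=np.zeros_like(m);cv2.circle(mm,(318,352),30,1,-1);q=P[mm>0];A=np.c_[q[:,:2],np.ones(len(q))];co=np.linalg.lstsq(A,q[:,2],rcond=None)[0];print('plane',co,q.mean(0),np.degrees(np.arctan(co[:2])))
for pt in [(318,351),(318,355)]: print(onz(g,*pt,-.061))
print('B',B,'RG',RG.round(3).tolist())
R0=np.array(s['tcp_rot']);rv=Ro.from_matrix(RG@R0.T).as_rotvec();print('rotvec units',np.degrees(rv)/5)
for yj in (0,): 
  t=B-RG@np.array([0,yj,-.013]);print('TCP',t,(t-s['eef_pos'])/.025)
E
```

```text
[ 281  329   73   63 3565] [317.12903226 359.68359046] [-0.01104323 -0.01115857 -0.06099989] [ 0.01262972  0.01423578 -0.0558307 ] [-0.05995616 -0.05948075 -0.0588643  -0.05831545]
plane [-0.00194345  0.59562668 -0.05798874] [ 0.00107331 -0.00149765 -0.05888286] [-0.11135112 30.7791562 ]
[ 0.00108586 -0.00340048 -0.061     ]
[ 0.00108753 -0.00191013 -0.061     ]
B [ 0.58268736 -0.08266581  0.18968129] RG [[0.247, 0.794, 0.556], [0.969, -0.202, -0.142], [0.0, 0.574, -0.819]]
rotvec units [-3.88019413 -5.94572256  7.17910991]
TCP [ 0.58991282 -0.08450755  0.17903231] [ 0.25977259 -9.50584194  1.98661778]
```

```bash
python3 - <<'E'
from h import *
import pickle
s,f,w=pickle.load(open('8.pkl','rb'))
g=dict(w);T=np.array(w['tool_from_camera']);g['R']=T[:3,:3].T;g['t']=-T[:3,:3].T@T[:3,3]
P=cloud(g)
for v in range(300,400,6): print(v,P[v,318].round(4),P[v,300].round(4),w['range_z'][v,318].round(4))
c=cv2.resize(cv2.cvtColor(w['pixels'],cv2.COLOR_RGB2BGR)[255:415,230:410],None,fx=3.7,fy=3.7);cv2.imwrite('pics/w8z.png',c)
E
```

```text
300 [ 0.0011 -0.0158 -0.0499] [-0.0051 -0.0154 -0.0489] 0.1298
306 [ 0.0011 -0.0155 -0.0535] [-0.0049 -0.0147 -0.0521] 0.1264
312 [ 0.0011 -0.0153 -0.0572] [-0.0048 -0.0143 -0.0554] 0.123
318 [ 0.0011 -0.0147 -0.0599] [-0.0047 -0.0139 -0.0586] 0.1206
324 [ 0.0011 -0.0123 -0.0595] [-0.0047 -0.0116 -0.0583] 0.1217
330 [ 0.0011 -0.0096 -0.0586] [-0.0047 -0.0103 -0.0597] 0.1233
336 [ 0.0011 -0.0076 -0.0589] [-0.0048 -0.0072 -0.0583] 0.1237
342 [ 0.0011 -0.0048 -0.0581] [-0.0048 -0.0052 -0.0587] 0.1252
348 [ 0.0011 -0.0026 -0.0582] [-0.0048 -0.0024 -0.0579] 0.1258
354 [ 0.0011 -0.0005 -0.0584] [-0.0049 -0.0001 -0.0579] 0.1263
360 [ 0.0011  0.0022 -0.0579] [-0.0049  0.0019 -0.0583] 0.1275
366 [ 0.0011  0.004  -0.0585] [-0.0049  0.0038 -0.0589] 0.1274
372 [ 0.0011  0.0063 -0.0587] [-0.005   0.0072 -0.0574] 0.128
378 [ 0.0011  0.0095 -0.0576] [-0.0049  0.008  -0.0596] 0.1299
384 [ 0.0011  0.0108 -0.059 ] [-0.005   0.0115 -0.0582] 0.129
390 [ 0.0011  0.0134 -0.0588] [-0.0049  0.0115 -0.0612] 0.13
396 [ 0.0011  0.0151 -0.0597] [-0.005   0.0159 -0.0587] 0.1296
```

View pics/w8z.png

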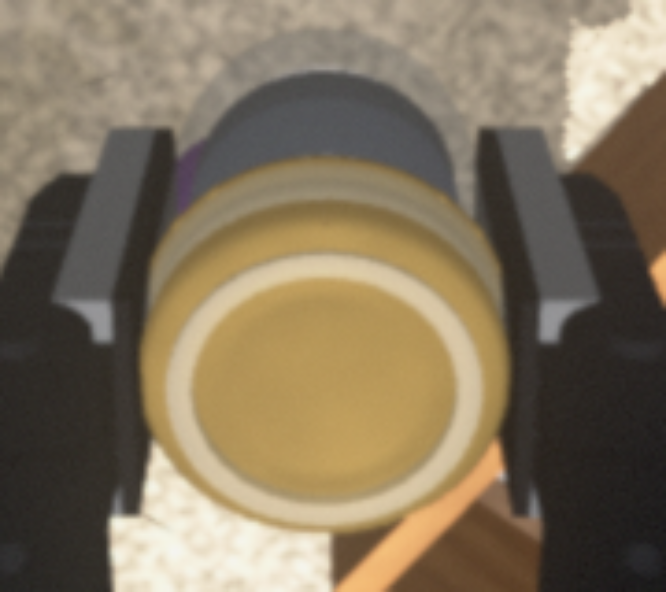

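>>> drive_tool:
  rows:
    - [0,-0.5,1,0,0,0]
    - [0,-1.5,2.5,-0.4,-0.6,0.7]
    - [0,-2.5,4,-0.8,-1.2,1.4]
    - [0,-3.5,4.5,-1.2,-1.8,2.1]
    - [0,-4.5,4.5,-1.6,-2.4,2.9]
    - [0,-5.5,4.5,-2,-3.1,3.7]
    - [0,-6.5,4.5,-2.4,-3.7,4.4]
    - [0,-7,4.5,-2.7,-4.1,5]

```text
clock: 11.85
eef_pos: [0.5814, -0.0245, 0.2377]
tcp_rot: [[0.43, 0.816, 0.386], [0.902, -0.406, -0.147], [0.037, 0.411, -0.911]]
force: [1.4, -0.8, -1.1]
finger_gap: 0.0335
```

```bash
python3 - <<'E'
from h import *
from goal import *
s=manip.read_state(); R0=np.array(s['tcp_rot']);print(s['clock'],np.round(s['eef_pos'],4),np.round(s['q'],2),s['finger_gap'])
print('rot',np.degrees(Ro.from_matrix(RG@R0.T).as_rotvec())/5,'shift',(B-RG@np.array([0,.0005,-.012])-s['eef_pos'])/.025)
E
```

```text
11.85 [ 0.5814 -0.0245  0.2377] [ 0.75  0.2  -0.96  2.    0.57  0.73  0.57] 0.033470108527471856
rot [-1.12190698 -1.86983091  2.19619201] shift [ 0.30053475 -2.39048539 -2.32678903]
```

>>> drive_tool:
  rows:
    - [0.1,-0.6,-0.3,-0.3,-0.5,0.6]
    - [0.1,-1.2,-0.6,-0.6,-1,1.1]
    - [0.2,-1.8,-0.9,-0.9,-1.5,1.7]
    - [0.3,-2.4,-1.2,-1.1,-1.9,2.2]
    - [0.3,-2.4,-1.6,-1.1,-1.9,2.2]
    - [0.3,-2.4,-2,-1.1,-1.9,2.2]
    - [0.3,-2.4,-2.3,-1.1,-1.9,2.2]
    - [0.3,-2.4,-2.3,-1.1,-1.9,2.2]

```text
clock: 12.65
eef_pos: [0.589, -0.082, 0.1795]
tcp_rot: [[0.246, 0.794, 0.555], [0.969, -0.205, -0.137], [0.005, 0.572, -0.82]]
force: [0.6, 0.1, -0.1]
finger_gap: 0.0329
```

```bash
python3 - <<'E'
from h import *
from goal import *
import pickle
s=manip.read_state(); R0=np.array(s['tcp_rot']);print(s['clock'],np.round(s['eef_pos'],4),np.round(s['q'],2),s['finger_gap'],s['force'])
print('rot deg',np.degrees(Ro.from_matrix(RG@R0.T).as_rotvec()),'shift mm',(B-RG@np.array([0,.0005,-.012])-s['eef_pos'])*1000)
F={}
for n in('wrist','side','scene'):
    F[n]=f=grab_frame(n);save(f,'g_'+n)
pickle.dump((s,F),open('g.pkl','wb'))
for n,(a,b) in {'side':(210,130),'scene':(270,120)}.items():
    cv2.imwrite(f'pics/gz_{n}.png',cv2.resize(cv2.cvtColor(F[n]['pixels'],cv2.COLOR_RGB2BGR)[b:b+130,a:a+170],None,fx=4.5,fy=4.5,interpolation=cv2.INTER_CUBIC))
E
```

```text
12.65 [ 0.589  -0.082   0.1795] [ 0.73  0.21 -0.78  2.19  1.    0.34  0.45] 0.032862165719160306 [ 0.57944665  0.0840925  -0.13211444]
rot deg [-0.31053782 -0.0494764  -0.03447325] shift mm [-0.01425413 -2.28124693  0.09463994]
```

View pics/g_wrist.png

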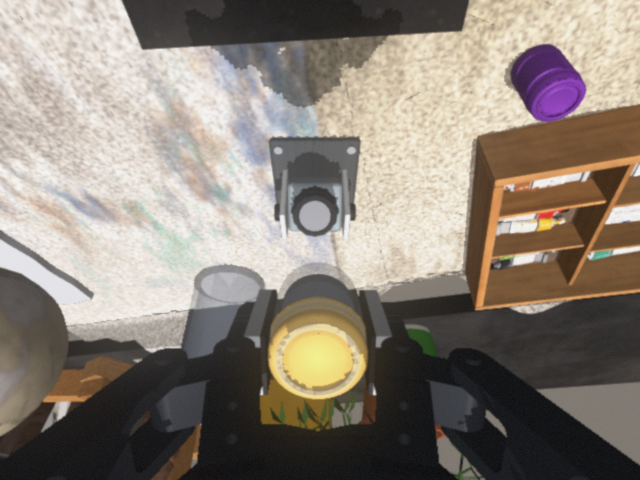

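View pics/gz_side.png

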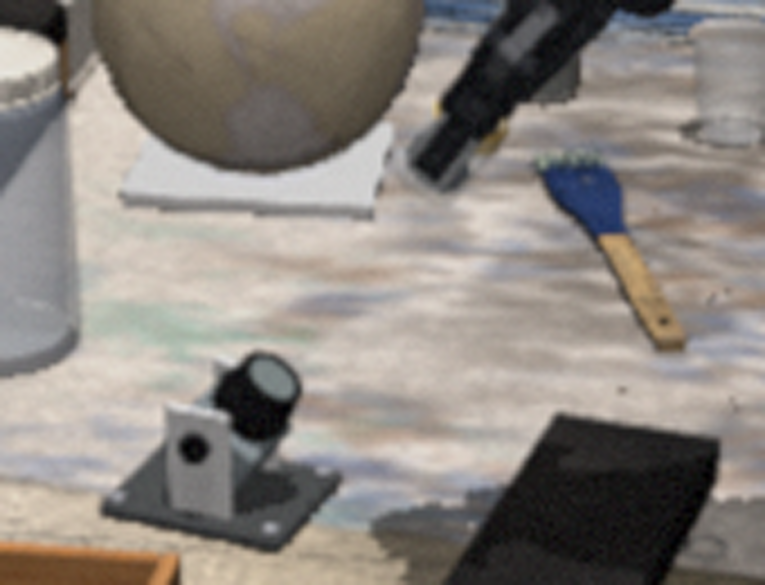

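View pics/gz_scene.png

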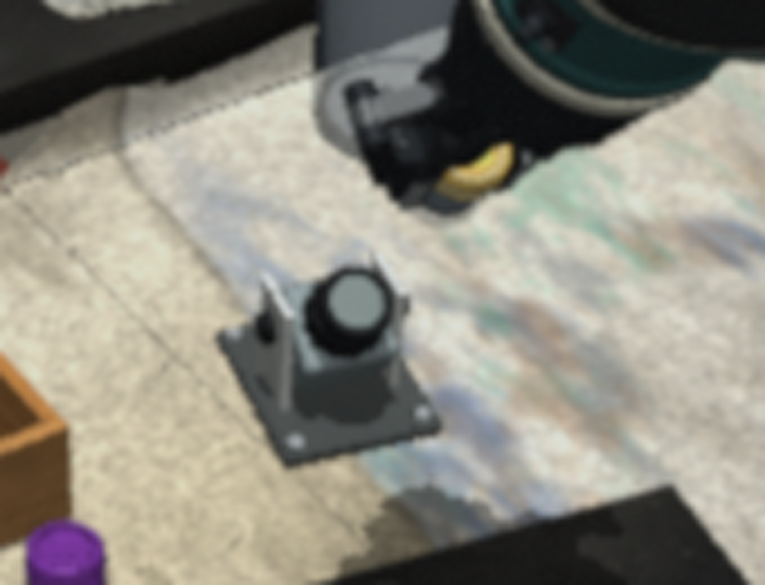

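```bash
python3 - <<'E'
from h import *
from goal import *
import pickle
s,F=pickle.load(open('g.pkl','rb'));w=F['wrist']
g=dict(w);T=np.array(w['tool_from_camera']);g['R']=T[:3,:3].T;g['t']=-T[:3,:3].T@T[:3,3]
P=cloud(g)
c=w['pixels'][150:260,260:375];cv2.imwrite('pics/gwz.png',cv2.cvtColor(cv2.resize(c,None,fx=5,fy=5,interpolation=cv2.INTER_CUBIC),cv2.COLOR_RGB2BGR))
q=P[210:225,308:324].reshape(-1,3);print('lens tool',np.median(q,0))
G=wcam(s,w)
print('world lens',np.median(cloud(G)[210:225,308:324].reshape(-1,3),0))
q=P[336:375,300:335].reshape(-1,3);print('lid',np.median(q,0))
for n in('side','scene'):
    f=F[n];K=f['intrinsics']
    for X in (B,B+.048*d,L): p=K@(f['R']@X+f['t']);p=p[:2]/p[2];print(n,p.round(1),((p-{'side':(210,130),'scene':(270,120)}[n])*4.5).round())
E
```

```text
lens tool [-0.0013823   0.00135694  0.12875187]
world lens [ 0.66118516 -0.10114382  0.07462471]
lid [ 1.02716085e-04 -6.15666807e-05 -5.74588504e-02]
side [303.6 169.5] [421. 178.]
side [316.3 153.3] [479. 105.]
side [269.5 212.8] [268. 373.]
scene [366.7 163. ] [435. 193.]
scene [374.3 153.5] [470. 151.]
scene [347.7 186.6] [350. 300.]
```

View pics/gwz.png

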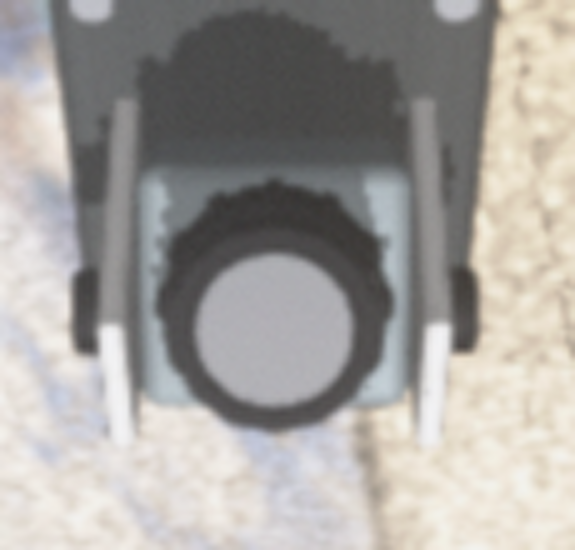

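>>> drive_tool:
  rows:
    - [0,-0.05,0,0,0,0]
    - [0,-0.1,0,-0.06,0,0]
    - [0,-0.1,0,-0.06,0,0]
    - [0,-0.1,0,-0.06,0,0]
    - [0,-0.1,0,-0.06,0,0]

```text
clock: 13.3
eef_pos: [0.59, -0.0848, 0.1814]
tcp_rot: [[0.247, 0.793, 0.557], [0.969, -0.202, -0.142], [-0.0, 0.575, -0.818]]
force: [0.2, -0.2, -1.5]
finger_gap: 0.0327
```

```bash
python3 - <<'E'
from h import *
from goal import *
s=manip.read_state(); R0=np.array(s['tcp_rot']);print(s['clock'],np.round(s['eef_pos'],4),s['finger_gap'],s['force'])
print('rot deg',np.degrees(Ro.from_matrix(RG@R0.T).as_rotvec()),'shift mm',(B-RG@np.array([0,.0005,-.012])-s['eef_pos'])*1000)
w=grab_frame('wrist');f=grab_frame('side')
g=dict(w);T=np.array(w['tool_from_camera']);g['R']=T[:3,:3].T;g['t']=-T[:3,:3].T@T[:3,3];K=w['intrinsics']
for zb in(-.004,-.008,-.012,-.016): 
    p=K@(g['R']@np.array([0,-.018,zb])+g['t']);print(zb,p[:2]/p[2])
c=w['pixels'][240:400,240:400];cv2.imwrite('pics/hw.png',cv2.cvtColor(cv2.resize(c,None,fx=3.7,fy=3.7,interpolation=cv2.INTER_CUBIC),cv2.COLOR_RGB2BGR))
im=cv2.cvtColor(f['pixels'][140:190,280:340],cv2.COLOR_RGB2BGR);im=cv2.resize(im,None,fx=12,fy=12,interpolation=cv2.INTER_CUBIC)
Kf=f['intrinsics'];e1=RG[:,0];e2=RG[:,1]
for o in(0,.048):
  pts=[]
  for a in np.linspace(0,2*np.pi,40):
    X=B+o*d+.018*(np.cos(a)*e1+np.sin(a)*e2);p=Kf@(f['R']@X+f['t']);pts.append(((p[:2]/p[2]+.5-(280,140))*12))
  cv2.polylines(im,[np.int32(pts)],True,(0,0,255) if o==0 else (0,255,0),1)
cv2.imwrite('pics/hs.png',im)
E
```

```text
13.3 [ 0.59   -0.0848  0.1814] 0.03265783092469348 [ 0.19746048 -0.18404363 -1.50676458]
rot deg [ 0.05151138  0.11771075 -0.00395434] shift mm [-1.05153278  0.52463864 -1.8612756 ]
-0.004 [316.97553801 249.76949999]
-0.008 [316.96061755 252.80703932]
-0.012 [316.94500479 255.98551649]
-0.016 [316.92865043 259.31497345]
```

View pics/hw.png

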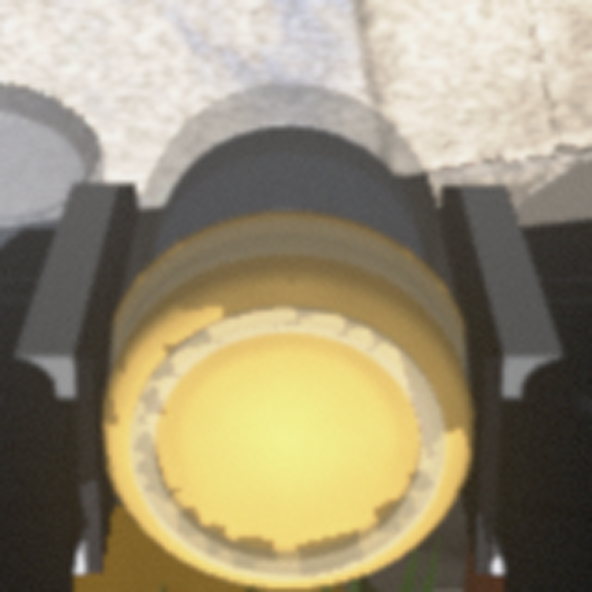

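View pics/hs.png

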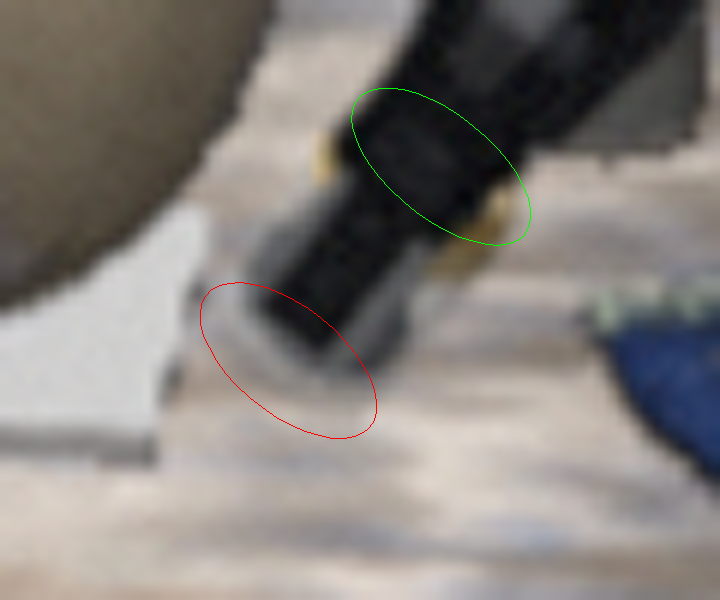

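>>> drive_tool:
  rows:
    - [0,0,0,0,0,0]
    - [0,0,0,0,0,0]
    - [0,0,0,0,0,0]
    - [0,0,0,0,0,0]

```text
clock: 13.8
eef_pos: [0.59, -0.0848, 0.1813]
tcp_rot: [[0.247, 0.793, 0.557], [0.969, -0.202, -0.142], [-0.0, 0.575, -0.818]]
force: [-0.0, 0.0, -0.6]
finger_gap: 0.0329
```

>>> drive_tool:
  rows:
    - [0,0,0,0,0,0]
    - [0,0,0,0,0,0]
    - [0,0,0,0,0,0]
    - [0,0,0,0,0,0]

```text
clock: 14.2
eef_pos: [0.59, -0.0848, 0.1814]
tcp_rot: [[0.247, 0.793, 0.557], [0.969, -0.202, -0.142], [-0.0, 0.575, -0.818]]
force: [-1.1, 0.6, -1.3]
finger_gap: 0.0333
```

```bash
python3 - <<'E'
from h import *
from goal import *
A=[];V=[]
for i in range(4):
    s=manip.read_state();w=grab_frame('wrist');g=wcam(s,w)
    R0=np.array(s['tcp_rot']);print(s['clock'],np.round(s['eef_pos'],4),np.abs(s['dq']).max().round(4),'rot',np.degrees(Ro.from_matrix(RG@R0.T).as_rotvec()).round(2),'sh',((B-RG@np.array([0,.0005,-.0135])-s['eef_pos'])*1000).round(2))
    px=w['pixels'].astype(int);hs=cv2.cvtColor(w['pixels'],cv2.COLOR_RGB2GRAY)
    m=(cv2.inRange(hs,120,215));sub=np.zeros_like(m);sub[195:245,295:335]=m[195:245,295:335]
    k,l,st,ce=cv2.connectedComponentsWithStats(sub);j=l[217,315];
    T=np.array(w['tool_from_camera']);t=dict(w);t['R']=T[:3,:3].T;t['t']=-T[:3,:3].T@T[:3,3]
    print(j,st[j],ce[j].round(1),'lens tool',onz(t,*ce[j],.129).round(4))
E
```

```text
14.2 [ 0.59   -0.0848  0.1814] 0.0017 rot [ 0.05  0.11 -0.01] sh [-0.21  0.32 -3.02]
2 [303 197  32  31 764] [318.3 211.8] lens tool [ 0.0008 -0.0028  0.129 ]
14.25 [ 0.59   -0.0848  0.1813] 0.0031 rot [ 0.05  0.11 -0.  ] sh [-0.18  0.34 -3.01]
2 [303 197  32  31 765] [318.3 211.8] lens tool [ 0.0008 -0.0029  0.129 ]
14.3 [ 0.59   -0.0848  0.1813] 0.0015 rot [ 0.05  0.11 -0.  ] sh [-0.19  0.29 -3.  ]
2 [303 197  32  31 765] [318.3 211.8] lens tool [ 0.0008 -0.0029  0.129 ]
14.35 [ 0.59   -0.0848  0.1814] 0.0032 rot [ 0.05  0.11 -0.  ] sh [-0.2   0.32 -3.04]
2 [303 197  32  31 766] [318.3 211.8] lens tool [ 0.0008 -0.0029  0.129 ]
```

>>> drive_tool:
  rows:
    - [0,0,-0.06,0,0,0]
    - [0,0,-0.12,0,0,0]
    - [0,0,-0.12,0,0,0]
    - [0,0,-0.12,0,0,0]
    - [0,0,-0.12,0,0,0]
    - [0,0,-0.12,0,0,0]

```text
clock: 15.0
eef_pos: [0.59, -0.0848, 0.1784]
tcp_rot: [[0.247, 0.793, 0.557], [0.969, -0.202, -0.142], [-0.0, 0.575, -0.818]]
force: [-0.3, 0.3, -1.1]
finger_gap: 0.0329
```

```bash
python3 - <<'E'
from h import *
from goal import *
s=manip.read_state();w=grab_frame('wrist')
R0=np.array(s['tcp_rot']);print(s['clock'],np.round(s['eef_pos'],4),np.abs(s['dq']).max().round(4),'rot',np.degrees(Ro.from_matrix(RG@R0.T).as_rotvec()).round(2),'sh',((B-RG@np.array([0,.0005,-.0135])-s['eef_pos'])*1000).round(2))
hs=cv2.cvtColor(w['pixels'],cv2.COLOR_RGB2GRAY)
m=(cv2.inRange(hs,120,215));sub=np.zeros_like(m);sub[190:245,295:335]=m[190:245,295:335]
k,l,st,ce=cv2.connectedComponentsWithStats(sub);j=l[215,315]
T=np.array(w['tool_from_camera']);t=dict(w);t['R']=T[:3,:3].T;t['t']=-T[:3,:3].T@T[:3,3]
P=cloud(t);u,v=ce[j].astype(int);print(st[j],ce[j].round(1),'lens tool',onz(t,*ce[j],.128).round(4),np.median(P[v-5:v+6,u-5:u+6].reshape(-1,3),0).round(4))
print('lid',np.median(P[336:375,300:335].reshape(-1,3),0).round(4))
f=grab_frame('scene');save(f,'end');f2=grab_frame('side');save(f2,'end2')
E
```

```text
15.0 [ 0.59   -0.0848  0.1784] 0.0013 rot [ 0.05  0.11 -0.  ] sh [-0.21  0.32 -0.05]
[303 200  32  30 774] [318.2 214.6] lens tool [ 0.0008 -0.0008  0.128 ] [ 0.0006 -0.0016  0.1268]
lid [ 0.0001 -0.0001 -0.0574]
```

View pics/end2.png

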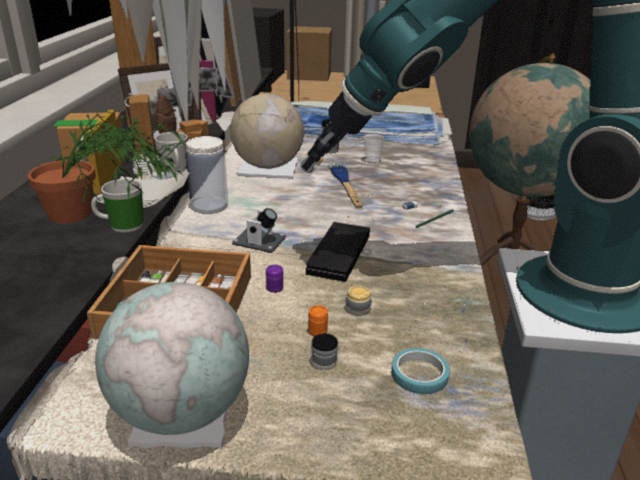

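The final view shows the box shut at (338,250), the jar held at about (310,160) and the bystanders unmoved. One more check, on the lid height, before handing in.

```bash
python3 - <<'E'
from h import *
for n in('side','scene'):
    f=grab_frame(n);P=cloud(f)
    u=np.array([.981,-.193]);h=np.array([.5515,-.0907]);r=P[...,:2]-h;a=r@u;b=r@np.array([.193,.981])
    m=(np.abs(b)<.08)&(P[...,2]>.012)&(P[...,2]<.06)
    print(n,[np.median(P[...,2][m&(a>lo)&(a<lo+.015)]).round(4) for lo in(-.09,-.075,-.06,-.045,-.03,-.015)])
    hsv=f['pixels']
E
```

```text
side [np.float64(0.0252), np.float64(0.0249), np.float64(0.0249), np.float64(0.0251), np.float64(0.025), np.float64(0.0249)]
scene [np.float64(0.0268), np.float64(0.027), np.float64(0.0267), np.float64(0.0268), np.float64(0.0268), np.float64(0.0265)]
```

The lid is flat at 25 to 27 mm across its depth, so it is fully shut.

```bash
python3 -c "
from workcell import manip
print(manip.finish_job())"
```

```text
the job is handed in; nothing more can be done
None
```

I pushed the paint-box lid shut, then took the slim yellow-lid jar. I handed in at about 15 s on the clock, holding it still in front of the inspection camera.

**Last checks:**
- **Lid:** its top is level at 25–27 mm across the whole depth of the box, so it is fully shut. Pressing it home put about 43 N on the fingertips. That is over the 40 N figure given for the arm and gripper body, though only the fingertips touched the lid.
- **Aim:** the jar axis is within about 0.2° of the lens axis I measured. The lens centre is within about 2 mm of the jar axis.
- **Distance:** the jar's bottom is 137 to 142 mm from the lens, depending on how I measure it. The lid-top depth gives the lower end and the height at which I gripped it the upper. In the side view, before a final 3 mm lowering, the bottom looked 3 to 4 mm too far from the lens; I did not redo that check afterwards.
- **Grip:** the gripper opening read 33 mm, although the jar is listed as 36 mm across; it stayed steady while holding.
- **Other objects:** in the final side view the ink pot, ink jar and the orange and purple jars look where they stood at the start.

**Disagreement with the tool description:** the real fingertips end about 26 mm behind the stated TCP. All three cameras and the contact with the lid showed this. I worked to the measured tip, so the TCP read below table height during the grasp without touching the table.

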